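# Fish eye lugs from a deep rack and close the carton

## Task

Take the hook picker from its stand, use it to lift every eye lug out of the deep bays of the rack (never reaching in with the gripper itself) and set them all down inside the open carton, and hang the picker back in the fork of its stand with the shank upright. With all the lugs in, close the carton by folding both short end flaps down flat first, while both long flaps still stand open, and then both long flaps down flat over them. Leave the tape roll, the pliers and the marker where they lie.

Things in the scene. Friction and masses are not known exactly. Their poses are not given: they have to be found in the camera images.
- rack: Fixed grey steel rack, 112 x 204 x 140 mm, open on top; position and heading vary. Origin at the centre of the underside, z up, x away from the robot at zero heading. Four deep narrow bays side by side, centred at y = -75, -25, +25, +75 mm, each 46 mm wide (y), inside from x = -52 to +54 mm; floor 5 mm up, rim 140 mm up.
- rack_rib (a point): Middle of the top of the rack's stop rib (rack x = -10 mm, 13 mm above the rack's underside): a low bar, 4 mm thick in x, that crosses every bay floor and keeps each lug in the far part of its bay (lug centre at rack x about +14 to +32 mm). The space in front of the rib is empty.
- picker: Hook picker: a straight upright long-reach hook of steel, 195 mm tall, 0.1 kg. Origin on the shank's line at the lowest point of the hook; z up the shank, x the way the hook's upturned tip points. From the top: flat black handle, 34 mm square collar 6 mm thick (underside 135 mm above the origin), 10 mm square shank, 6 mm round hook. It starts hanging in the stand.
- picker_grip (a point): Centre of the picker's black handle, 168 mm above the picker's origin; the handle is a flat block 24 mm (picker x) x 14 mm (y) x 54 mm high. Grasp it from above across the 14 mm. The collar's top is 27 mm below this point. Axes as for the picker.
- picker_hook (a point): Bottom of the hook's bight, where a bail comes to hang: on the shank's line, 6 mm above the picker's origin. The hook is a J in the picker's x-z plane, 6 mm wide in y: the tip reaches x = +16 mm and rises 11 mm above this point; the back of the J (x -15 to -9 mm) runs up 46 mm and then bends to the shank. The free gap between back and tip is 18 mm.
- stand_seat (a point): Top of the picker stand's flat fork, 155 mm above the bench, where the middle of the collar's underside rests. x points from the fork's open front to the post; z up. Slot 16 mm wide (y), open at the front 49 mm ahead. Lips 4 mm high 27 to 31 mm ahead and a bar 6 mm high 26 mm behind keep the collar. Lift the picker 10 mm or more and draw it 65 mm along -x to free it.
- stand: The fixed stand of the picker, position and heading vary: base plate 100 x 90 x 10 mm, a post, and the fork on top (up to 161 mm high). Origin at the underside, 45 mm behind the seat; x as for the seat. The picker hangs in it with its hook's tip pointing roughly to the post.
- carton: Open cardboard carton, fixed; position and heading vary. Outside 122 (x) x 196 (y) x 75 mm high, walls and floor 3 mm. Origin at the centre of the underside, z up, x away from the robot at zero heading. Four flaps, each 58 mm from hinge to free edge, 3 mm thick: near and far flaps hinge at x = -60 and +60 mm, 79.5 mm up; left and right end flaps at y = +97 and -97 mm, 76.5 mm up.
- flap_near (a joint): Hinge of the carton's near long flap (carton -x), rad: 0 = folded down flat over the opening, 1.57 = upright, more = leaning outward (starts 1.7 to 2.05, stop at 2.2). Stiff crease (about 0.5 N at the free edge): it stays where it is left.
- flap_far (a joint): Hinge of the carton's far long flap (carton +x), rad: 0 = folded down flat over the opening, 1.57 = upright, more = leaning outward (starts 1.7 to 2.05, stop at 2.2). Stiff crease (about 0.5 N at the free edge): it stays where it is left.
- flap_left (a joint): Hinge of the carton's left end flap (carton +y), rad: 0 = folded down flat over the opening, 1.57 = upright, more = leaning outward (starts 1.7 to 2.05, stop at 2.2). Stiff crease (about 0.5 N at the free edge): it stays where it is left.
- flap_right (a joint): Hinge of the carton's right end flap (carton -y), rad: 0 = folded down flat over the opening, 1.57 = upright, more = leaning outward (starts 1.7 to 2.05, stop at 2.2). Stiff crease (about 0.5 N at the free edge): it stays where it is left.
- lug_1_c (a point): Centre of a steel eye lug (0.15 kg, may be absent), 24 mm above its underside. It starts standing in a bay of the rack. Foot plate 44 (x) x 36 (y) x 10 mm; on it an upright arch of 7 mm round bar in its y-z plane: legs 23 mm clear, level cross bar with its centre line 21 mm and underside 17.5 mm above this point. A hook passes under the bar along x, from either side.
- lug_2_c (a point): Centre of a steel eye lug (0.15 kg, may be absent), 24 mm above its underside. It starts standing in a bay of the rack. Foot plate 44 (x) x 36 (y) x 10 mm; on it an upright arch of 7 mm round bar in its y-z plane: legs 23 mm clear, level cross bar with its centre line 21 mm and underside 17.5 mm above this point. A hook passes under the bar along x, from either side.
- lug_3_c (a point): Centre of a steel eye lug (0.15 kg, may be absent), 24 mm above its underside. It starts standing in a bay of the rack. Foot plate 44 (x) x 36 (y) x 10 mm; on it an upright arch of 7 mm round bar in its y-z plane: legs 23 mm clear, level cross bar with its centre line 21 mm and underside 17.5 mm above this point. A hook passes under the bar along x, from either side.
- lug_4_c (a point): Centre of a steel eye lug (0.15 kg, may be absent), 24 mm above its underside. It starts standing in a bay of the rack. Foot plate 44 (x) x 36 (y) x 10 mm; on it an upright arch of 7 mm round bar in its y-z plane: legs 23 mm clear, level cross bar with its centre line 21 mm and underside 17.5 mm above this point. A hook passes under the bar along x, from either side.
- tape_roll: Bystander: black tape roll, 68 mm across, 19 mm high, lying on the bench; origin at its underside. Not part of the job.
- pliers: Bystander: pliers with red handles, 157 mm long, lying on the bench; origin at its underside. Not part of the job.
- marker: Bystander: marker pen, 125 mm long, lying on the bench; origin at its underside. Not part of the job.

How it is judged (in metres and radians):
On the way, in this order (a step that is already met when the one before it is completed fails the run):
1. all the lugs are inside the carton (x of lug_1_c in the frame of carton between -0.058 and 0.058 m and y of lug_1_c in the frame of carton between -0.095 and 0.095 m and z of each of lug_1_c, lug_2_c, lug_3_c, lug_4_c in the frame of carton below 0.055 m and x of lug_2_c in the frame of carton between -0.058 and 0.058 m and y of lug_2_c in the frame of carton between -0.095 and 0.095 m and x of lug_3_c in the frame of carton between -0.058 and 0.058 m and y of lug_3_c in the frame of carton between -0.095 and 0.095 m and x of lug_4_c in the frame of carton between -0.058 and 0.058 m and y of lug_4_c in the frame of carton between -0.095 and 0.095 m), for 0.2 s.
2. both end flaps are folded down while both long flaps still stand open (all of step 1 and value of joint each of flap_left, flap_right below 0.2 rad and value of joint each of flap_near, flap_far above 1 rad), for 0.2 s.
3. both long flaps are folded down over the end flaps (value of joint each of flap_left, flap_right, flap_near, flap_far below 0.2 rad), for 0.2 s.
At the end, for the whole second after the job is handed in: Every lug lies at rest inside the carton, all four flaps are folded down to within 0.2 rad of flat, and the picker hangs at rest in its stand: collar on the fork (within 8 mm in height), within 15 mm of the seat, upright within 0.12 rad (all of step 1 and all of step 3 and linear speed of each of lug_1, lug_2, lug_3, lug_4, picker below 0.03 m/s and horizontal distance between picker and stand_seat below 0.015 m and z of picker_hook in the frame of stand_seat between -0.137 and -0.121 m and angle between picker's own z axis and vertical below 0.12 rad); the robot touches nothing.
It fails at once if the gripper itself touches a lug down in the rack (they are fetched with the picker) ((contact force between the fingers and lug_1 above 0.5 N and z of lug_1_c in the frame of rack below 0.14 m and horizontal distance between lug_1_c and rack below 0.12 m) or (contact force between the fingers and lug_2 above 0.5 N and z of lug_2_c in the frame of rack below 0.14 m and horizontal distance between lug_2_c and rack below 0.12 m) or (contact force between the fingers and lug_3 above 0.5 N and z of lug_3_c in the frame of rack below 0.14 m and horizontal distance between lug_3_c and rack below 0.12 m) or (contact force between the fingers and lug_4 above 0.5 N and z of lug_4_c in the frame of rack below 0.14 m and horizontal distance between lug_4_c and rack below 0.12 m)).
It fails at once if the tape roll, the pliers or the marker is moved more than 40 mm (distance of any of tape_roll, pliers, marker from where it was at the start of the episode above 0.04 m).
Of lug_1, lug_2, lug_3, lug_4 only 2 to 3 are there at a start; the rules pass over those that are not, and their reading is None.
At some moment in a run one of lug_1, lug_2, lug_3, lug_4 may be knocked a few centimetres aside while the robot is not near it.
Once in a run the grip may slacken for a moment while it holds something.
It also fails if it takes over 210 s, if anything falls off the work surface, if the arm or the gripper's body presses on something with over 40 N, if the wrist force passes 120 N, or if a joint passes its speed limit or range.

## Robot

A 6-joint arm with a two-finger parallel gripper is mounted at the origin on a cart in front of the work surface, level with it; the furniture and walls round the work are solid. World frame = base frame: x ahead of the robot, y to its left, z up, the work surface at z = 0. Lengths are in mm, angles in degrees, forces in N, time in s.
With the tool pointing down it reaches from about 300 to 775 mm from the base axis. Payload 14.6 kg.
Tool frame: the origin (TCP) lies on the centre line of the jaws, within the pads' length; the fingertips stand 22 mm ahead of it and the grasp point (between the pads) lies 3 mm ahead of it (r.finger_overhang is the distance from the TCP to the fingertips, in mm); z points along the fingers, y is the line along which they close (so a half turn about z gives the same grasp; the last joint's range is limited). The gripper opens to 94 mm and grips with 3 to 60 N. Pads are 16 mm wide; open, the fingers measure 119 mm over their backs; the gripper's body (75 mm by 177 mm) begins 78 mm behind the grasp point.
Start: joints at [62.189, 17.183, 87.147, -0, 75.671, -3.816], TCP at [223.662, 502.459, 227.446] pointing down, gripper open.
Joint ranges: [-173.82, 173.82], [-45.26, 126.66], [13.44, 144.39], [-59.66, 239.66], [0, 175.72], [-146.38, 146.38]. Speed limits (degrees/s): [127.2, 127.2, 147.25, 180, 180, 180].

## Interface

Orientations are given as a 3x3 rotation matrix whose columns are the frame's x, y, z axes.
In Python, from station import r gives the robot as it stands.
- The arm moves only by the tool arm_command, never from a script. Its argument "deltas" is a list of rows, each an object of numbers: "tx", "ty", "tz": the shift along the world's x, y, z in mm; "wx", "wy", "wz": the turn, a rotation vector about the world's x, y, z in rad; "fingers": the finger opening in mm, from 0 to 94. In form: [{"tx": .., "ty": .., "tz": .., "wx": .., "wy": .., "wz": .., "fingers": ..}, ...]. A call has 1 to 5 rows; each row shifts and turns the commanded pose from where the row before left it; what a row does not reach is not made up. A row lasts 1/8 s, in which the tool goes at most 62.5 mm and 10.7 degrees, less where a joint would pass 70% of its speed; a pose out of reach is approached as far as the arm can. A call is refused whole if a number of a shift passes 62.5 or a number of a turn 0.188, either way. A call with a gripper value outside its range is refused whole. The fingers move at their own pace and stop on an object; "squeeze" is the grip in N (left out, the last holds). Time passes only in rows, so rows that do not move let the fingers close. It gives the time, the measured TCP pose, the force, the opening and the grip force at its end, in the units of the state.
- r.sense(): the state, without advancing time (a new reading comes with each control period).
- r.snapshot(name): name is "scene" or "top" or "wrist"; returns a dict with "img" (384x512x3 uint8, blue, green, red), "mtx" (3x3 intrinsics, pixels), "rvec" (rotation vector, rad) and "tvec" (3), from world to camera coordinates, as OpenCV has them. Camera axes: x right, y down, z forward; pixel columns grow to the right and rows downward; lengths in mm; the calibration is good to about 2 mm. A picture is of the moment at which its call begins. There is no depth.
- r.hand_in(): hands the job in; it is judged then, once.
The state is a dict: "time": time; "joint_positions": joint angles; "joint_vel": joint speeds; "joint_efforts": joint torques, N m; "tcp_pos": TCP position; "eef_rot": TCP orientation; "contact_force": force on the tool from outside, world axes, zero at the start; "moment": the same for the moment, N m; "grip_width": finger opening in mm; "grasp_force": force on a finger pad.
Only numpy, scipy, OpenCV 4.12 (cv2) and the standard library are available. Lean on these libraries where they do the work, as an engineer would, in place of code of your own. Each camera call takes 0.05 s, during which the arm holds its last target. There are 200 camera calls.

## Working session

There is one attempt and no reset: what is moved stays moved. The work goes in short steps, Python scripts to look and compute and a tool call to move; the robot and the scene stay as the last step left them, time stands still between calls to the robot, and variables do not carry over. Pictures are saved under pics/ and viewed, at most 14 in all, crops included, and the job is handed in when it is done.

Besides the shell and the picture viewer there is one more tool, called after "Request:" as a command line: name --argument value ..., lists and objects as JSON in quotes. arm_command: Moves the arm, as the interface text tells. Its arguments: {"type":"object","properties":{"deltas":{"type":"array","items":{"type":"object","properties":{"tx":{"type":"number"},"ty":{"type":"number"},"tz":{"type":"number"},"wx":{"type":"number"},"wy":{"type":"number"},"wz":{"type":"number"},"fingers":{"type":"number"}}}},"squeeze":{"type":"number"}},"required":["deltas"]}

```bash
ls; mkdir -p pics
python3 - <<'E'
from station import r
import cv2,numpy as np
for n in ["scene","top","wrist"]:
    s=r.snapshot(n); cv2.imwrite(f"pics/{n}0.png",s["img"]); np.savez(f"pics/{n}0.npz",**s)
    R,_=cv2.Rodrigues(np.array(s["rvec"],float)); print(n,(-R.T@np.array(s["tvec"]).reshape(3)).round(),R[2].round(2),np.array(s["mtx"])[0,0])
print(r.sense()); print(r.finger_overhang)
a=cv2.imread("pics/top0.png"); cv2.imwrite("pics/top0b.png",cv2.resize(a,(800,600),interpolation=cv2.INTER_CUBIC))
a=cv2.imread("pics/scene0.png"); cv2.imwrite("pics/scene0b.png",cv2.resize(a,(800,600),interpolation=cv2.INTER_CUBIC))
E
```

```text
pics
scene [  65. -466.  787.] [ 0.52  0.49 -0.7 ] 379.33113076160436
top [ 398.  -46. 1348.] [ 0.1   0.01 -0.99] 431.8445082267017
wrist [150. 535. 384.] [ 0.26 -0.11 -0.96] 344.7439677466953
{'time': 0.15, 'joint_positions': array([ 6.21886784e+01,  1.72068167e+01,  8.71710694e+01, -1.35402765e-04,
        7.56705247e+01, -3.81618615e+00]), 'joint_vel': array([ 0.19531648, -0.00416248, -0.04245286,  0.04453391, -0.07295272,
        0.04346888]), 'joint_efforts': array([ 3.26456520e-04, -5.31964123e+01, -3.52816522e+01,  7.08180363e-02,
        2.35828041e-02, -3.98238421e-05]), 'tcp_pos': array([223.58625872, 502.31107878, 227.03884367]), 'eef_rot': array([[-9.13580215e-01,  4.06658379e-01, -3.92185347e-04],
       [ 4.06658565e-01,  9.13579910e-01, -7.48397166e-04],
       [ 5.39506753e-05, -8.43206374e-04, -9.99999643e-01]]), 'contact_force': array([-0.19999065, -1.00402714,  0.66174154]), 'moment': array([0.00864563, 0.04004321, 0.00360696]), 'grasp_force': 0.0, 'grip_width': 93.99208417429968}
22.0
```

View pics/top0b.png

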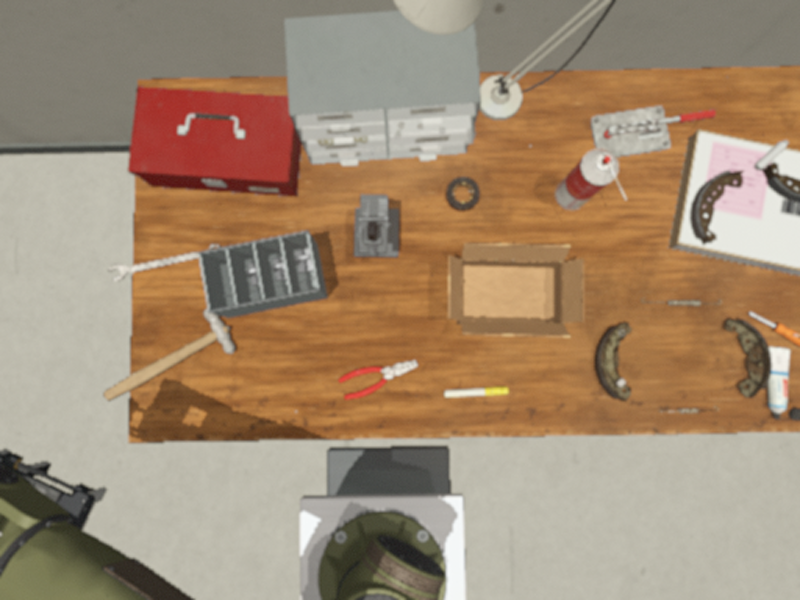

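View pics/scene0b.png

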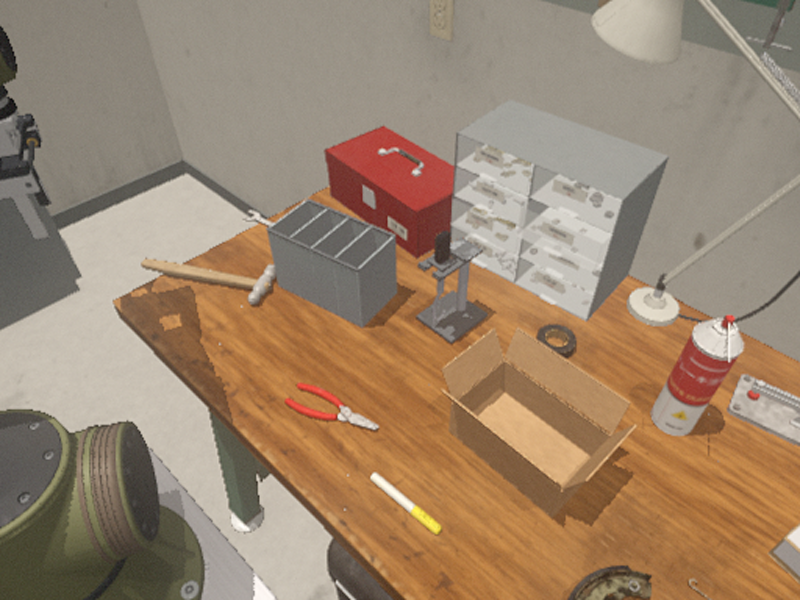

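The top view shows the rack near (265,273), the stand with the picker near (377,228) and the carton near (515,290), in 800x600 pixels. Lugs appear in the 2nd to 4th bays from the left. I'll zoom in to measure.

```bash
cat > h.py <<'E'
import cv2,numpy as np
def load(f): return dict(np.load(f))
def ray(s,uv):
    R,_=cv2.Rodrigues(np.array(s["rvec"],float)); t=np.array(s["tvec"],float).reshape(3)
    c=-R.T@t; d=R.T@np.linalg.inv(s["mtx"])@np.array([uv[0],uv[1],1.]); return c,d/np.linalg.norm(d)
def onz(s,uv,z):
    c,d=ray(s,uv); return c+d*(z-c[2])/d[2]
def two(s1,p1,s2,p2):
    c1,d1=ray(s1,p1);c2,d2=ray(s2,p2)
    k=np.linalg.lstsq(np.c_[d1,-d2],c2-c1,rcond=None)[0]
    a,b=c1+k[0]*d1,c2+k[1]*d2; return (a+b)/2,np.linalg.norm(a-b)
def proj(s,P):
    return cv2.projectPoints(np.array(P,float).reshape(-1,3),np.array(s["rvec"],float),np.array(s["tvec"],float),np.array(s["mtx"],float),None)[0].reshape(-1,2)
def crop(img,x0,y0,w,h,k,out,step=10):
    a=cv2.resize(img[y0:y0+h,x0:x0+w],None,fx=k,fy=k,interpolation=cv2.INTER_CUBIC)
    for x in range(x0-x0%step+step,x0+w,step):
        cv2.putText(a,str(x),(int((x-x0)*k)-8,10),0,.33,(0,255,255),1); cv2.line(a,(int((x-x0+.5)*k),12),(int((x-x0+.5)*k),18),(0,255,255),1)
    for y in range(y0-y0%step+step,y0+h,step):
        cv2.putText(a,str(y),(0,int((y-y0)*k)+4),0,.33,(0,255,255),1); cv2.line(a,(22,int((y-y0+.5)*k)),(28,int((y-y0+.5)*k)),(0,255,255),1)
    cv2.imwrite(out,a)
E
python3 - <<'E'
from h import *
a=cv2.imread("pics/top0.png"); crop(a,124,115,138,100,5.7,"pics/c1.png"); crop(a,280,148,104,74,7.6,"pics/c2.png")
E
```

```text
(no output)
```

View pics/c1.png

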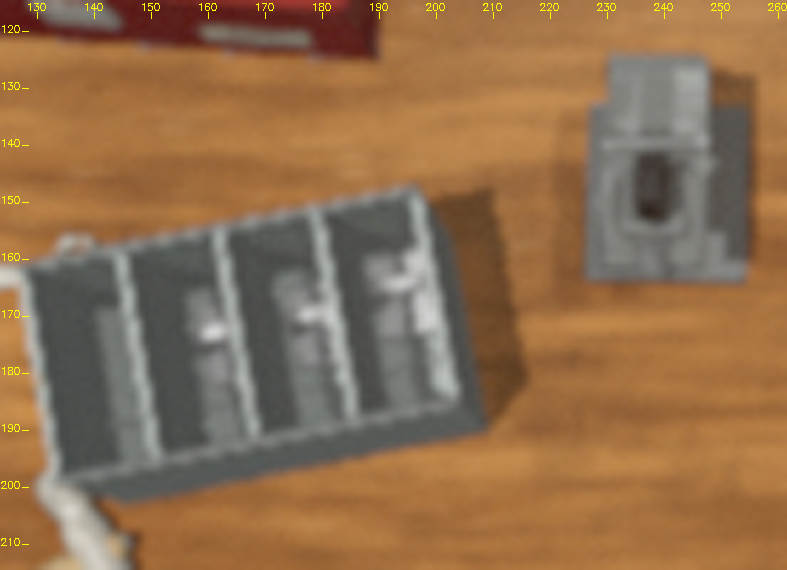

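View pics/c2.png

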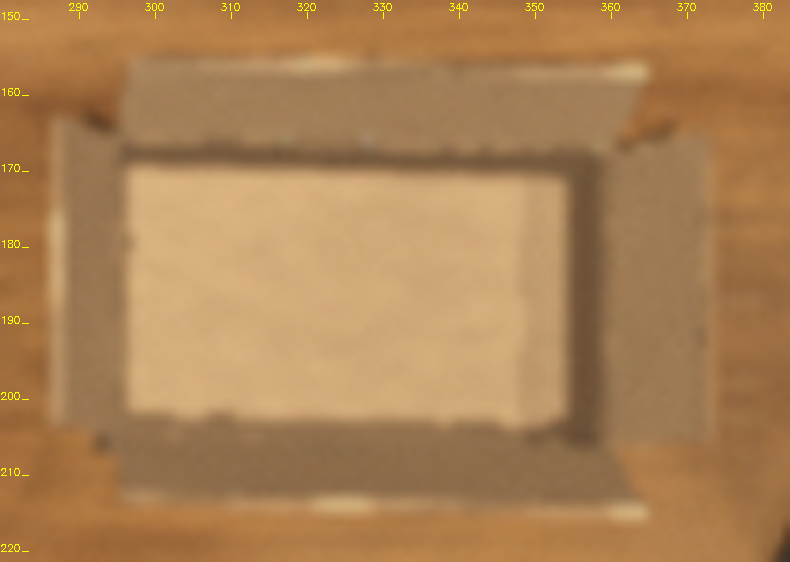

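Crops: lugs stand in bays 2, 3 and 4, with their bars near (160,172), (178,169) and (194,164). The rack rim corners are near (128,161), (196.5,147.5), (133,198) and (204,185). The handle top is near (238.5,147). The carton opening spans about 296–358 by 168–203.

Run:
```python
from h import *
t=load("pics/top0.npz"); s=load("pics/scene0.npz")
f=lambda p,z: onz(t,p,z).round(1)[:2]
C=[f(p,140) for p in [(128,161),(196.5,147.5),(204,185.5),(133,198.5)]]
print("rack",C,np.mean(C,0),[np.linalg.norm(C[i]-C[i-1]) for i in range(4)])
e=[C[0]-C[1],C[3]-C[2]]; print([np.degrees(np.arctan2(-v[0],v[1])) for v in e])
e=[C[0]-C[3],C[1]-C[2]]; print([np.degrees(np.arctan2(v[1],v[0])) for v in e])
for p in [(160,172),(178,169),(194.5,164)]: print("bar",f(p,50))
print("handle top",f((238.5,147),215), "fork far/near", f((239,125.5),161),f((239,162),10))
for p in [(230,125),(247,125)]: print("fork cor",f(p,161))
for p in [(227,164),(254,164),(255,133),(226,133)]: print("base",f(p,10))
print("carton", [f(p,z) for p,z in [((296,169),75),((296,202),75),((358.5,168),75),((358.5,204),75)]])
print("floor right", f((354,172),3),f((354,202),3))
# scene crops
a=cv2.imread("pics/scene0.png"); crop(a,260,145,60,75,8,"pics/c3.png")
```

```text
rack [array([612.4, 314.7]), array([647.8, 120. ]), array([538.6,  99.1]), array([505.3, 299.1])] [576.025 208.225] [np.float64(108.23017139411724), np.float64(197.89201600873136), np.float64(111.18205790504142), np.float64(202.75327370969873)]
[np.float64(10.304846468766026), np.float64(9.453030749497957)]
[np.float64(8.28732283630226), np.float64(10.834921018718846)]
bar [592.7 243.6]
bar [601.  188.8]
bar [615.5 138.5]
handle top [631.6  -2.4] fork far/near [704.   -2.5] [626.    4.5]
fork cor [705.9  22.7]
fork cor [705. -25.]
base [620.3  42.2]
base [618.8 -42.4]
base [717.8 -47.3]
base [719.5  44.4]
carton [array([ 590.8, -167.3]), array([ 492.4, -164.7]), array([ 590.6, -353. ]), array([ 483.4, -348.5])]
floor right [ 589.  -355.8] [ 494.7 -351.9]
```

View pics/c3.png

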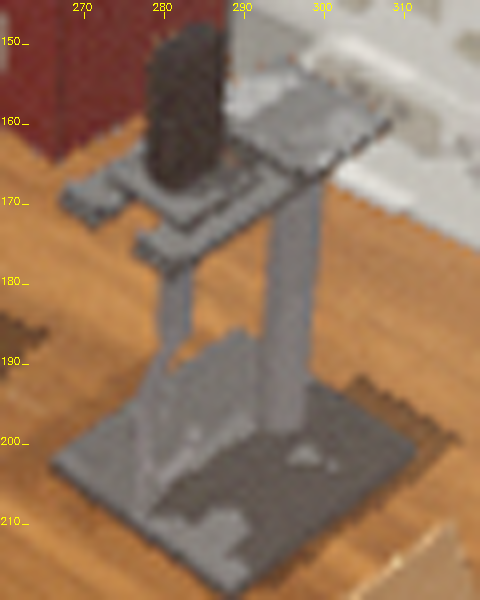

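The stand view shows the picker upright, collar in the fork, with the post behind at heading about -1°. Next I'll look into the rack from above with the wrist camera.

Request:
arm_command --deltas '[{"tx": 35,"ty": -30,"tz": 25,"wz": 0.06},{"tx": 35,"ty": -30,"tz": 25,"wz": 0.06},{"tx": 35,"ty": -30,"tz": 25,"wz": 0.06},{"tx": 35,"ty": -30,"tz": 25,"wz": 0.06},{"tx": 35,"ty": -30,"tz": 20,"wz": 0.06}]'

```text
invalid input
```

Request:
arm_command --deltas '[{"tx": 38,"ty": -30,"tz": 10,"wz": 0.06},{"tx": 38,"ty": -30,"tz": 10,"wz": 0.06},{"tx": 38,"ty": -30,"tz": 10,"wz": 0.06},{"tx": 38,"ty": -30,"tz": 0,"wz": 0.06},{"tx": 38,"ty": -30,"tz": 0,"wz": 0.05}]'

```text
invalid input
```

Request:
arm_command --deltas '[{"tx": 0},{"tx": 0},{"tx": 0}]'

```text
invalid input
```

Run:
```python
from station import r
from h import *
s=r.snapshot("wrist"); np.savez("pics/w1.npz",**s); cv2.imwrite("pics/w1.png",cv2.resize(s["img"],(800,600),interpolation=cv2.INTER_CUBIC))
q=r.sense(); print(q["time"],q["tcp_pos"],q["eef_rot"].round(3),q["joint_positions"].round(1)); print(ray(s,(256,192)))
```

```text
0.2 [223.61404153 502.33886016 227.11938757] [[-0.914  0.407 -0.   ]
 [ 0.407  0.914 -0.001]
 [ 0.    -0.001 -1.   ]] [62.2 17.2 87.2 -0.  75.7 -3.8]
(array([149.71583368, 535.21526602, 383.70055819]), array([ 0.27143939, -0.1069953 , -0.95648976]))
```

View pics/w1.png

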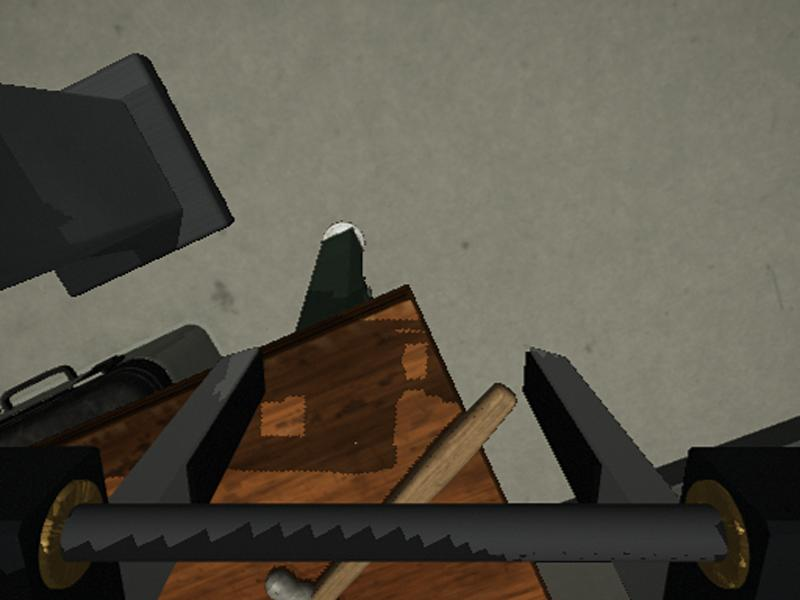

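The row format needs every key.

Request:
arm_command --deltas '[{"tx": 32,"ty": -30,"tz": 25,"wx": 0,"wy": 0,"wz": 0.06,"fingers": 94},{"tx": 32,"ty": -30,"tz": 25,"wx": 0,"wy": 0,"wz": 0.06,"fingers": 94},{"tx": 32,"ty": -30,"tz": 25,"wx": 0,"wy": 0,"wz": 0.06,"fingers": 94},{"tx": 32,"ty": -30,"tz": 25,"wx": 0,"wy": 0,"wz": 0.06,"fingers": 94},{"tx": 32,"ty": -30,"tz": 20,"wx": 0,"wy": 0,"wz": 0.06,"fingers": 94}]' --squeeze 30

```text
time: 0.82
tcp_pos: [384.5, 351.3, 348.4]
eef_rot: [[-0.993, 0.117, 0.0], [0.117, 0.993, 0.0], [-0.0, 0.0, -1.0]]
contact_force: [-0.2, 0.6, -0.1]
grip_width: 94.4
grasp_force: 0.0
```

Request:
arm_command --deltas '[{"tx": 32,"ty": -30,"tz": 10,"wx": 0,"wy": 0,"wz": 0.06,"fingers": 94},{"tx": 32,"ty": -30,"tz": 10,"wx": 0,"wy": 0,"wz": 0.06,"fingers": 94},{"tx": 32,"ty": -30,"tz": 10,"wx": 0,"wy": 0,"wz": 0.06,"fingers": 94},{"tx": 32,"ty": -30,"tz": 0,"wx": 0,"wy": 0,"wz": 0.06,"fingers": 94},{"tx": 32,"ty": -30,"tz": 0,"wx": 0,"wy": 0,"wz": 0.05,"fingers": 94}]'

```text
time: 1.45
tcp_pos: [544.6, 201.3, 377.4]
eef_rot: [[-0.985, -0.172, -0.0], [-0.172, 0.985, 0.0], [0.0, 0.0, -1.0]]
contact_force: [-0.3, 1.2, -0.2]
grip_width: 94.0
grasp_force: 0.0
```

Request:
arm_command --deltas '[{"tx": 0,"ty": 0,"tz": 0,"wx": 0,"wy": 0,"wz": 0,"fingers": 94},{"tx": 0,"ty": 0,"tz": 0,"wx": 0,"wy": 0,"wz": 0,"fingers": 94}]'

```text
time: 1.7
tcp_pos: [543.4, 202.7, 377.3]
eef_rot: [[-0.985, -0.17, -0.0], [-0.17, 0.985, 0.0], [0.0, 0.0, -1.0]]
contact_force: [-0.4, 0.5, 0.3]
grip_width: 93.9
grasp_force: 0.0
```

Run:
```python
from station import r
from h import *
s=r.snapshot("wrist"); np.savez("pics/w1.npz",**s); cv2.imwrite("pics/w1.png",s["img"]); crop(s["img"],0,0,512,384,1.56,"pics/w1b.png",20)
q=r.sense(); print(q["time"],q["tcp_pos"],q["eef_rot"].round(3),q["joint_positions"].round(1)); print(ray(s,(256,192)))
```

```text
1.75 [543.15719099 203.07375927 377.50307695] [[-0.985 -0.171 -0.   ]
 [-0.171  0.985  0.   ]
 [ 0.     0.    -1.   ]] [ 16.9  17.8  66.9   0.   95.3 -82.9]
(array([463.67302426, 188.55148323, 533.98361164]), array([ 0.28534622,  0.06252964, -0.95638255]))
```

View pics/w1b.png

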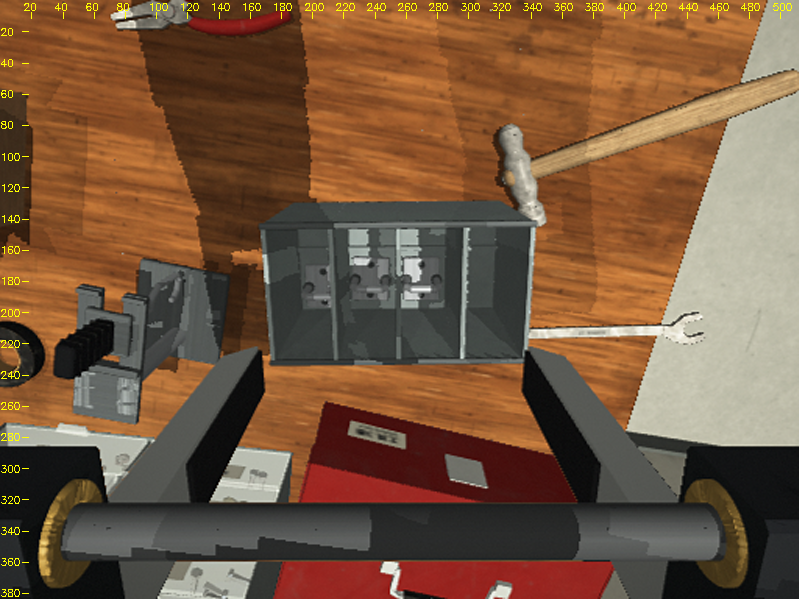

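The wrist view shows the rack upright: image up points toward the robot, and lugs sit in the three left-hand bays (rack y = -75, -25, +25). I'll zoom on the rack.

Run:
```python
from h import *
a=cv2.imread("pics/w1.png"); crop(a,162,125,186,115,4.3,"pics/c4.png")
```

```text
(no output)
```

View pics/c4.png

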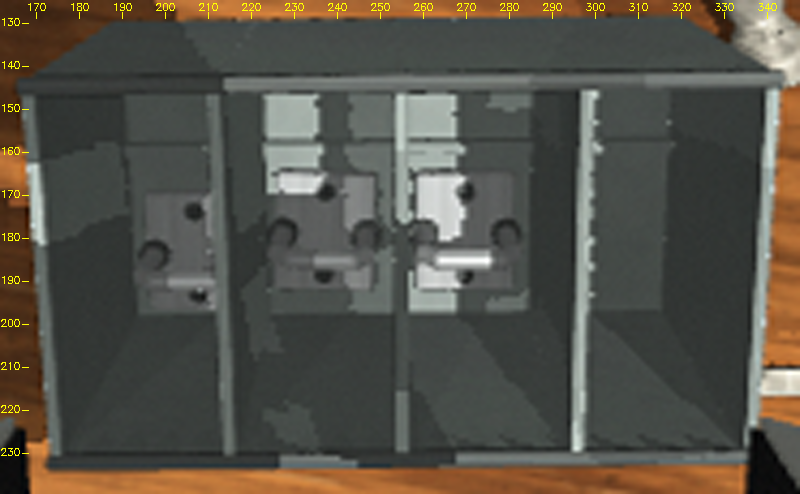

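Run:
```python
from h import *
s=load("pics/w1.npz")
f=lambda p,z: onz(s,p,z).round(1)[:2]
C=[f(p,140) for p in [(334.5,231.5),(174,232),(167.5,144.5),(342,144)]]
c=np.mean(C,0); print(C,c,[np.linalg.norm(C[i]-C[i-1]).round(1) for i in range(4)])
v=C[0]-C[1]+C[3]-C[2]; th=np.arctan2(-v[0],v[1]); print(np.degrees(th))
v=C[0]-C[3]+C[1]-C[2]; print(np.degrees(np.arctan2(v[1],v[0])))
ex=np.array([np.cos(th),np.sin(th)]);ey=np.array([-ex[1],ex[0]])
loc=lambda p:((p-c)@ex).round(1).tolist()+[((p-c)@ey).round(1)]
for n,b,p,z in [("A","bar",(207,190),52),("A","leg",(197,184),15),("A","foot",(196,193.5),15),("A","footnear",(204,170),15),
 ("B","bar",(237.5,185.3),52),("B","legL",(227.3,179.5),15),("B","legR",(247,179.5),15),("B","nl",(226,166),15),("B","nr",(249,166),15),
 ("C","bar",(269,185.3),52),("C","legL",(260,179.5),15),("C","legR",(280,179.5),15),("C","nr",(281,166),15),("C","nl",(259.5,166),15),("rib","",(215,157),13)]:
    w=f(p,z); print(n,b,w,loc(w))
```

```text
[array([615.1, 318.8]), array([649.3, 123.3]), array([542.2, 104.3]), array([507.8, 301.7])] [578.6   212.025] [np.float64(108.7), np.float64(198.5), np.float64(108.8), np.float64(200.4)]
9.903958587946871
9.557634569958482Traceback (most recent call last):
  File "<stdin>", line 13, in <module>
  File "<stdin>", line 9, in <lambda>
TypeError: unsupported operand type(s) for +: 'float' and 'list'
```

Run:
```python
from h import *
s=load("pics/w1.npz")
f=lambda p,z: onz(s,p,z).round(1)[:2]
c=np.array([578.6,212]);th=np.radians(9.8)
ex=np.array([np.cos(th),np.sin(th)]);ey=np.array([-ex[1],ex[0]])
for n,b,p,z in [("A","bar",(207,190),52),("A","leg",(197,184),15),("A","foot",(196,193.5),15),("A","footnear",(204,170),15),
 ("B","bar",(237.5,185.3),52),("B","legL",(227.3,179.5),15),("B","legR",(247,179.5),15),("B","nl",(226,166),15),("B","nr",(249,166),15),
 ("C","bar",(269,185.3),52),("C","legL",(260,179.5),15),("C","legR",(280,179.5),15),("C","nr",(281,166),15),("C","nl",(259.5,166),15),("rib","",(215,157),13)]:
    w=f(p,z); print(n,b,w,((w-c)@ex).round(1),((w-c)@ey).round(1))
```

```text
A bar [616.5 149.1] 26.6 -68.4
A leg [621.2 129.3] 27.9 -88.7
A foot [636.9 129.7] 43.4 -91.0
A footnear [597.1 137.2] 5.5 -76.9
B bar [602.  191.8] 19.6 -23.9
B legL [606.  174.9] 20.7 -41.2
B legR [600.8 205.2] 20.7 -10.5
B nl [585.1 169.7] -0.8 -42.8
B nr [579.1 204.6] -0.8 -7.4
C bar [594.3 236.9] 19.7 21.9
C legL [597.4 225.1] 20.8 9.7
C legR [592.2 255.8] 20.9 40.8
C nr [570.8 253.2] -0.7 41.9
C nl [576.4 220.6] -0.7 8.8
rib  [574.4 150.9] -14.5 -59.5
```

Request:
arm_command --deltas '[{"tx": 0,"ty": -50,"tz": 0,"wx": 0,"wy": 0,"wz": -0.045,"fingers": 94},{"tx": 0,"ty": -50,"tz": 0,"wx": 0,"wy": 0,"wz": -0.045,"fingers": 94},{"tx": 0,"ty": -50,"tz": 0,"wx": 0,"wy": 0,"wz": -0.045,"fingers": 94},{"tx": 0,"ty": -50,"tz": 0,"wx": 0,"wy": 0,"wz": -0.045,"fingers": 94},{"tx": 0,"ty": 0,"tz": 0,"wx": 0,"wy": 0,"wz": 0,"fingers": 94}]'

```text
time: 2.38
tcp_pos: [543.2, 0.9, 377.8]
eef_rot: [[-1.0, 0.012, 0.001], [0.012, 1.0, -0.0], [-0.001, -0.0, -1.0]]
contact_force: [-0.6, 0.4, 0.4]
grip_width: 93.6
grasp_force: 0.0
```

Run:
```python
from station import r
from h import *
s=r.snapshot("wrist"); np.savez("pics/w2.npz",**s); cv2.imwrite("pics/w2.png",s["img"]); crop(s["img"],160,100,200,150,4,"pics/w2b.png",20)
q=r.sense(); print(q["time"],q["tcp_pos"],q["eef_rot"].round(3))
```

```text
2.425 [543.34587333   2.38376346 377.8002568 ] [[-1.     0.01   0.001]
 [ 0.01   1.     0.   ]
 [-0.001  0.    -1.   ]]
```

View pics/w2b.png

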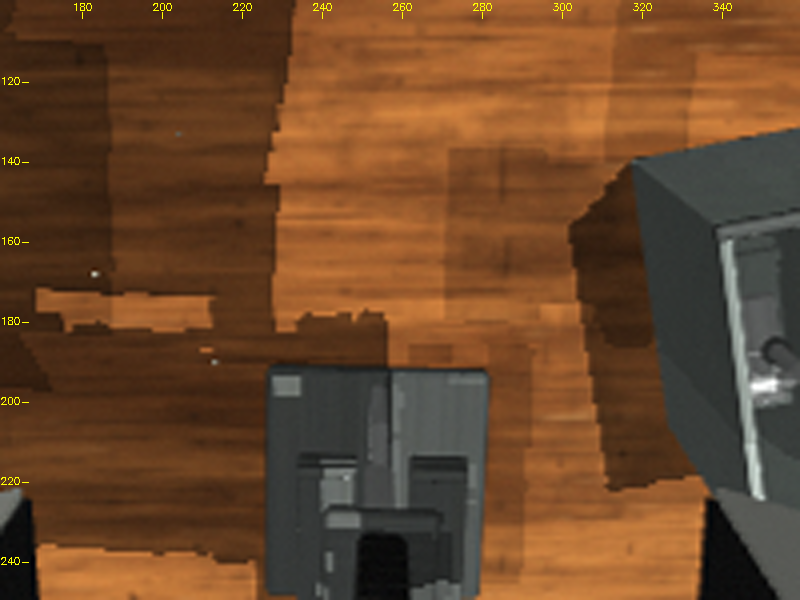

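The view shows the stand: prong fronts at row 214 (columns 234–249 and 262–276), collar front edge at row 227, and handle at columns 249–262.

Run:
```python
from h import *
s=load("pics/w2.npz"); f=lambda p,z: onz(s,p,z).round(1)[:2]
print("prongs",[f(p,157) for p in [(234,214),(249,214),(262,214),(276.5,214)]])
print("collar front",[f(p,161) for p in [(240.5,228),(270,228)]])
print("base near",[f(p,10) for p in [(226.5,191.5),(281.5,192.5)]])
a=s["img"][225:300,235:290]; g=a.max(2); m=(g<30).astype(np.uint8)
n,l,st,ce=cv2.connectedComponentsWithStats(m); 
for i in range(1,n):
    if st[i,4]>60: print(st[i]+[235,225,0,0,0],ce[i]+[235,225])
i=1+np.argmax(st[1:,4]); ys=np.where(l==i)
for y in range(0,75,6):
    xs=ys[1][ys[0]==y]; 
    if len(xs): print(y+225,xs.min()+235,xs.max()+235, f((xs.min()+235,y+225),215),f((xs.max()+236,y+225),215))
```

```text
prongs [array([604.2, -20.6]), array([604.4,  -3.1]), array([604.6,  12.1]), array([604.9,  29. ])]
collar front [array([620.2, -13.2]), array([620.7,  21.2])]
base near [array([621.3, -40.1]), array([624.1,  47.4])]
[248 233  18  40 416] [255.12980769 250.52163462]
237 249 261 [607.3  -2.8] [607.4  10.3]
243 249 262 [613.9  -2.8] [614.1  11.3]
249 249 261 [620.6  -2.9] [620.7  10.3]
255 249 261 [627.3  -3. ] [627.5  10.3]
261 248 265 [634.1  -4.2] [634.4  14.3]
267 249 261 [641.   -3.3] [641.2  10.2]
```

Run:
```python
from h import *
t=load("pics/top0.npz"); s=load("pics/scene0.npz")
P=[[637.5,3.8,215],[637.5,3.8,161],[604.3,-20.6,157],[604.8,29,157],[622,-40,10],[578.6,212,140],[649.3,123.3,140],[542,104,140],[508,302,140],[615,319,140]]
for p,a,b in zip(P,proj(t,P),proj(s,P)): print(p,"top",a.round(1),"scene",b.round(1))
crop(cv2.imread("pics/scene0.png"),165,125,155,100,5.1,"pics/c5.png")
```

```text
[637.5, 3.8, 215] top [236.2 144.9] scene [283.4 149.2]
[637.5, 3.8, 161] top [237.  148.9] scene [282.6 166.1]
[604.3, -20.6, 157] top [246.  160.7] scene [281.1 178. ]
[604.8, 29, 157] top [228.2 160.8] scene [266.6 168.9]
[622, -40, 10] top [253.2 163. ] scene [288.7 217.9]
[578.6, 212, 140] top [164.1 172.1] scene [211.8 148.3]
[649.3, 123.3, 140] top [195.3 147. ] scene [252.5 150.5]
[542, 104, 140] top [202.3 184.3] scene [228.7 172.3]
[508, 302, 140] top [132.  197.6] scene [171.4 145.9]
[615, 319, 140] top [126.5 160.1] scene [197.3 127.5]
```

View pics/c5.png

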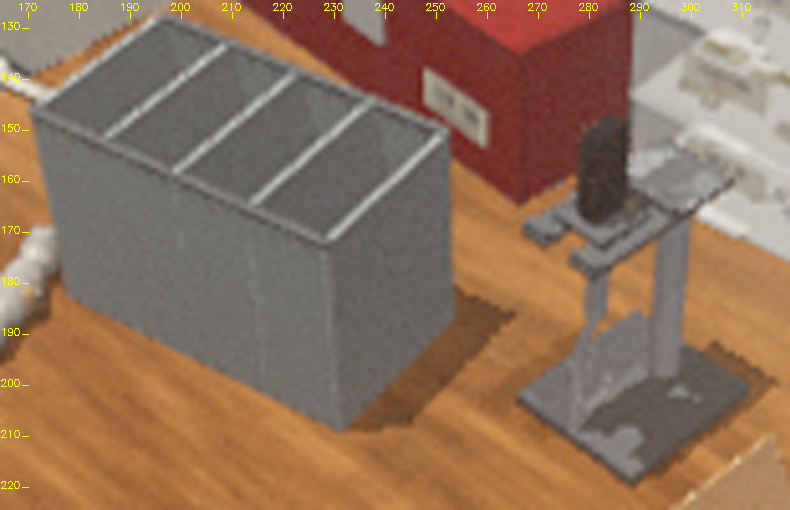

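The scene view agrees with the wrist measurements, while the top camera sits about 4 mm off in y. The picker centre is at about (637, 4). Going to grasp.

Request:
arm_command --deltas '[{"tx": 47,"ty": 1,"tz": 0,"wx": 0,"wy": 0,"wz": 0,"fingers": 60},{"tx": 47,"ty": 1,"tz": 0,"wx": 0,"wy": 0,"wz": 0,"fingers": 60},{"tx": 0,"ty": 0,"tz": -40,"wx": 0,"wy": 0,"wz": 0,"fingers": 60},{"tx": 0,"ty": 0,"tz": -40,"wx": 0,"wy": 0,"wz": 0,"fingers": 60},{"tx": 0,"ty": 0,"tz": -40,"wx": 0,"wy": 0,"wz": 0,"fingers": 60}]'

```text
time: 3.05
tcp_pos: [637.5, 6.8, 256.2]
eef_rot: [[-1.0, 0.006, 0.0], [0.006, 1.0, 0.0], [-0.0, 0.0, -1.0]]
contact_force: [1.1, -0.4, -0.4]
grip_width: 59.8
grasp_force: 0.0
```

Request:
arm_command --deltas '[{"tx": 0,"ty": 0,"tz": -30,"wx": 0,"wy": 0,"wz": 0,"fingers": 60},{"tx": 0,"ty": 0,"tz": -20,"wx": 0,"wy": 0,"wz": 0,"fingers": 60},{"tx": 0,"ty": 0,"tz": -14,"wx": 0,"wy": 0,"wz": 0,"fingers": 60},{"tx": 0,"ty": 0,"tz": 0,"wx": 0,"wy": 0,"wz": 0,"fingers": 60},{"tx": 0,"ty": 0,"tz": 0,"wx": 0,"wy": 0,"wz": 0,"fingers": 60}]'

```text
time: 3.68
tcp_pos: [638.0, 4.9, 194.5]
eef_rot: [[-1.0, 0.008, 0.001], [0.008, 1.0, -0.0], [-0.001, -0.0, -1.0]]
contact_force: [-0.6, -0.3, 1.1]
grip_width: 60.1
grasp_force: 0.0
```

Run:
```python
from station import r
from h import *
s=r.snapshot("wrist"); np.savez("pics/w3.npz",**s); cv2.imwrite("pics/w3.png",s["img"]); crop(s["img"],100,100,320,240,2.5,"pics/w3b.png",20)
q=r.sense(); print(q["time"],q["tcp_pos"],q["eef_rot"].round(3)); print(proj(s,[q["tcp_pos"],q["tcp_pos"]-[0,0,19]]))
```

```text
3.725 [638.01237697   4.7274363  194.55926952] [[-1.     0.008  0.002]
 [ 0.008  1.    -0.   ]
 [-0.002 -0.    -1.   ]]
[[251.8376374  255.23055494]
 [251.78983946 239.15131972]]
```

View pics/w3b.png

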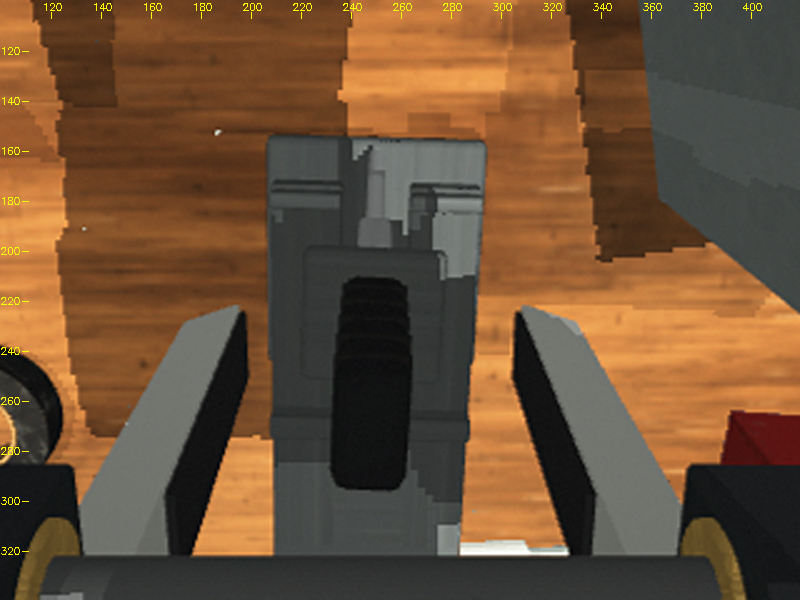

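The handle sits slightly left of the jaw centre (about 1 mm). The lips (rows 173–182), the collar (199–251) and the bar (row 265) are all visible.

Run:
```python
from h import *
s=load("pics/w3.npz"); f=lambda u,v,z: onz(s,(100+u/2.5,100+v/2.5),z).round(1)[:2]
print("prong front",f(270,137,155),f(485,142,155)); print("lips back",f(306,207,159),f(450,210,159))
print("lips front",f(306,181,159),f(450,184,159))
print("collar",f(303,247,161),f(446,252,161),"back",f(305,382,161),f(440,380,161))
print("bar front",f(275,410,161),f(460,410,161),"slot",f(343,200,155),f(410,200,155))
print("handle bottom front",f(341,333,163),f(411,333,163),"top back",f(332,488,215),f(408,488,215))
```

```text
prong front [594.3 -20.1] [595.9  29.5]
lips back [610. -12.] [611.1  21.3]
lips front [603.8 -11.8] [604.9  21.2]
collar [619.1 -12.8] [620.6  20.4] back [653.6 -13.5] [653.4  19.3]
bar front [661.1 -21.1] [661.6  24.3] slot [609.5  -3.6] [609.6  12.2]
handle bottom front [639.9  -4.4] [640.1  12.2] top back [647.3  -4. ] [647.5   9.8]
```

Request:
arm_command --deltas '[{"tx": 0,"ty": -1,"tz": -2,"wx": 0,"wy": 0,"wz": 0,"fingers": 30},{"tx": 0,"ty": 0,"tz": 0,"wx": 0,"wy": 0,"wz": 0,"fingers": 10},{"tx": 0,"ty": 0,"tz": 0,"wx": 0,"wy": 0,"wz": 0,"fingers": 5},{"tx": 0,"ty": 0,"tz": 0,"wx": 0,"wy": 0,"wz": 0,"fingers": 5}]' --squeeze 45

```text
time: 4.22
tcp_pos: [637.7, 3.4, 191.5]
eef_rot: [[-1.0, 0.009, 0.0], [0.009, 1.0, -0.0], [-0.0, -0.0, -1.0]]
contact_force: [0.4, 0.3, -0.2]
grip_width: 23.6
grasp_force: 0.0
```

Request:
arm_command --deltas '[{"tx": 0,"ty": 0,"tz": 0,"wx": 0,"wy": 0,"wz": 0,"fingers": 5},{"tx": 0,"ty": 0,"tz": 0,"wx": 0,"wy": 0,"wz": 0,"fingers": 5},{"tx": 0,"ty": 0,"tz": 0,"wx": 0,"wy": 0,"wz": 0,"fingers": 5},{"tx": 0,"ty": 0,"tz": 0,"wx": 0,"wy": 0,"wz": 0,"fingers": 5}]' --squeeze 50

```text
time: 4.72
tcp_pos: [637.7, 3.4, 191.5]
eef_rot: [[-1.0, 0.009, 0.0], [0.009, 1.0, -0.0], [-0.0, -0.0, -1.0]]
contact_force: [-0.9, -0.5, -0.4]
grip_width: 13.7
grasp_force: 50.0
```

Request:
arm_command --deltas '[{"tx": 0,"ty": 0,"tz": 8,"wx": 0,"wy": 0,"wz": 0,"fingers": 5},{"tx": 0,"ty": 0,"tz": 12,"wx": 0,"wy": 0,"wz": 0,"fingers": 5},{"tx": 0,"ty": 0,"tz": 0,"wx": 0,"wy": 0,"wz": 0,"fingers": 5},{"tx": 0,"ty": 0,"tz": 0,"wx": 0,"wy": 0,"wz": 0,"fingers": 5}]'

```text
time: 5.22
tcp_pos: [637.6, 3.5, 211.4]
eef_rot: [[-1.0, 0.009, -0.0], [0.009, 1.0, 0.0], [0.0, 0.0, -1.0]]
contact_force: [-0.2, 0.0, -1.2]
grip_width: 13.8
grasp_force: 50.0
```

Picker gripped and lifted free of the seat. I'll draw it out, then raise and move above bay A (rack y = -75).

Request:
arm_command --deltas '[{"tx": -20,"ty": 0,"tz": 0,"wx": 0,"wy": 0,"wz": 0,"fingers": 5},{"tx": -30,"ty": 0,"tz": 0,"wx": 0,"wy": 0,"wz": 0,"fingers": 5},{"tx": -30,"ty": 0,"tz": 0,"wx": 0,"wy": 0,"wz": 0,"fingers": 5},{"tx": 0,"ty": 0,"tz": 45,"wx": 0,"wy": 0,"wz": 0,"fingers": 5},{"tx": 0,"ty": 0,"tz": 45,"wx": 0,"wy": 0,"wz": 0,"fingers": 5}]'

```text
time: 5.85
tcp_pos: [557.1, 3.5, 302.4]
eef_rot: [[-1.0, 0.009, -0.001], [0.009, 1.0, 0.0], [0.001, 0.0, -1.0]]
contact_force: [0.5, -0.5, -0.3]
grip_width: 14.0
grasp_force: 50.0
```

Request:
arm_command --deltas '[{"tx": 0,"ty": 0,"tz": 39,"wx": 0,"wy": 0,"wz": 0,"fingers": 5},{"tx": 8,"ty": 34,"tz": 0,"wx": 0,"wy": 0,"wz": 0.045,"fingers": 5},{"tx": 8,"ty": 34,"tz": 0,"wx": 0,"wy": 0,"wz": 0.045,"fingers": 5},{"tx": 8,"ty": 34,"tz": 0,"wx": 0,"wy": 0,"wz": 0.045,"fingers": 5},{"tx": 7,"ty": 33,"tz": 0,"wx": 0,"wy": 0,"wz": 0.045,"fingers": 5}]'

```text
time: 6.48
tcp_pos: [588.8, 139.6, 340.0]
eef_rot: [[-0.985, -0.172, -0.001], [-0.172, 0.985, -0.0], [0.001, -0.0, -1.0]]
contact_force: [0.3, 0.1, -1.0]
grip_width: 13.4
grasp_force: 50.0
```

Request:
arm_command --deltas '[{"tx": 0,"ty": 0,"tz": 0,"wx": 0,"wy": 0,"wz": 0,"fingers": 5},{"tx": 0,"ty": 0,"tz": 0,"wx": 0,"wy": 0,"wz": 0,"fingers": 5}]'

```text
time: 6.72
tcp_pos: [588.6, 138.0, 340.1]
eef_rot: [[-0.985, -0.17, -0.001], [-0.17, 0.985, -0.0], [0.001, -0.0, -1.0]]
contact_force: [0.1, -0.4, -1.4]
grip_width: 13.6
grasp_force: 50.0
```

Run:
```python
from station import r
from h import *
s=r.snapshot("wrist"); np.savez("pics/w4.npz",**s); cv2.imwrite("pics/w4.png",s["img"]); crop(s["img"],130,60,260,195,3,"pics/w4b.png",20)
q=r.sense(); print(q["time"],q["tcp_pos"],q["eef_rot"].round(3)); p=q["tcp_pos"]; print(proj(s,[p,p-[0,0,171],[617.8,143.7,52],[602.6,190.3,52],[594,240,52]]).round(1))
```

```text
6.775 [588.58562983 137.66873939 340.35386137] [[-0.986 -0.169 -0.   ]
 [-0.169  0.986 -0.   ]
 [ 0.    -0.    -1.   ]]
[[251.8 255.3]
 [251.6 173.4]
 [252.3 174. ]
 [289.  168.8]
 [327.1 168.8]]
```

View pics/w4b.png

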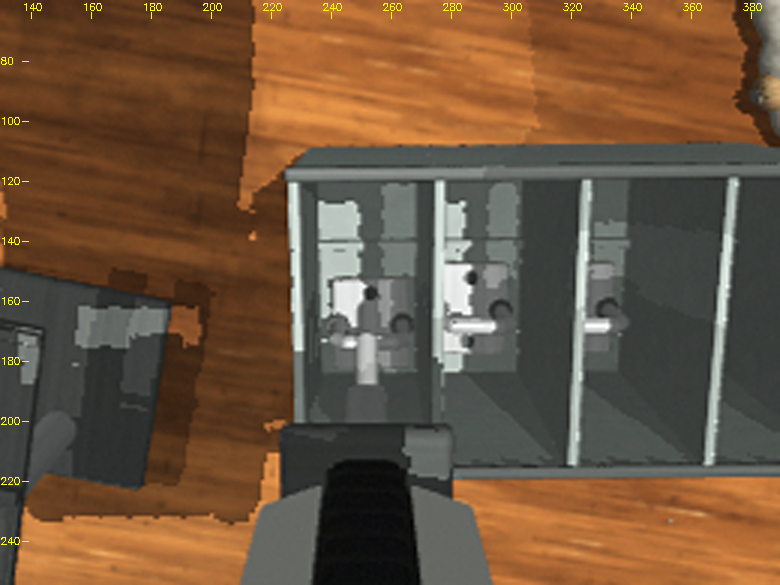

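The hook tip (column 252) is in line with bar A (row 174, columns 238–265), so the prediction matches. Lowering in front of the bar.

Request:
arm_command --deltas '[{"tx": 0,"ty": 0,"tz": -40,"wx": 0,"wy": 0,"wz": 0,"fingers": 5},{"tx": 0,"ty": 0,"tz": -40,"wx": 0,"wy": 0,"wz": 0,"fingers": 5},{"tx": 0,"ty": 0,"tz": -35,"wx": 0,"wy": 0,"wz": 0,"fingers": 5},{"tx": 0,"ty": 0,"tz": -20,"wx": 0,"wy": 0,"wz": 0,"fingers": 5},{"tx": 0,"ty": 0,"tz": -12,"wx": 0,"wy": 0,"wz": 0,"fingers": 5}]'

```text
time: 7.4
tcp_pos: [588.5, 137.5, 192.7]
eef_rot: [[-0.986, -0.169, -0.001], [-0.169, 0.986, -0.0], [0.001, -0.0, -1.0]]
contact_force: [1.4, -0.3, 0.0]
grip_width: 13.6
grasp_force: 50.0
```

Request:
arm_command --deltas '[{"tx": 0,"ty": 0,"tz": 0,"wx": 0,"wy": 0,"wz": 0,"fingers": 5},{"tx": 10,"ty": 2,"tz": 0,"wx": 0,"wy": 0,"wz": 0,"fingers": 5},{"tx": 10,"ty": 2,"tz": 0,"wx": 0,"wy": 0,"wz": 0,"fingers": 5},{"tx": 9,"ty": 2,"tz": 0,"wx": 0,"wy": 0,"wz": 0,"fingers": 5},{"tx": 0,"ty": 0,"tz": 0,"wx": 0,"wy": 0,"wz": 0,"fingers": 5}]'

```text
time: 8.02
tcp_pos: [618.2, 144.6, 193.2]
eef_rot: [[-0.985, -0.17, -0.0], [-0.17, 0.985, -0.0], [0.0, -0.0, -1.0]]
contact_force: [0.9, -1.3, -1.3]
grip_width: 13.6
grasp_force: 50.0
```

Request:
arm_command --deltas '[{"tx": 0,"ty": 0,"tz": 10,"wx": 0,"wy": 0,"wz": 0,"fingers": 5},{"tx": 0,"ty": 0,"tz": 10,"wx": 0,"wy": 0,"wz": 0,"fingers": 5},{"tx": 0,"ty": 0,"tz": 10,"wx": 0,"wy": 0,"wz": 0,"fingers": 5},{"tx": 0,"ty": 0,"tz": 10,"wx": 0,"wy": 0,"wz": 0,"fingers": 5},{"tx": 0,"ty": 0,"tz": 0,"wx": 0,"wy": 0,"wz": 0,"fingers": 5}]'

```text
time: 8.65
tcp_pos: [617.9, 144.5, 234.5]
eef_rot: [[-0.985, -0.17, 0.001], [-0.17, 0.985, 0.0], [-0.001, -0.0, -1.0]]
contact_force: [0.2, 1.0, -2.5]
grip_width: 13.5
grasp_force: 50.0
```

The force change (about 1.3 N) shows the lug is hanging. I'll lift it out and carry it slowly to a stand-off near the carton.

Request:
arm_command --deltas '[{"tx": 0,"ty": 0,"tz": 25,"wx": 0,"wy": 0,"wz": 0,"fingers": 5},{"tx": 0,"ty": 0,"tz": 33,"wx": 0,"wy": 0,"wz": 0,"fingers": 5},{"tx": 0,"ty": 0,"tz": 33,"wx": 0,"wy": 0,"wz": 0,"fingers": 5},{"tx": 0,"ty": 0,"tz": 33,"wx": 0,"wy": 0,"wz": 0,"fingers": 5},{"tx": 0,"ty": 0,"tz": 31,"wx": 0,"wy": 0,"wz": 0,"fingers": 5}]'

```text
time: 9.28
tcp_pos: [617.5, 144.4, 389.2]
eef_rot: [[-0.985, -0.17, -0.0], [-0.17, 0.985, -0.0], [0.0, -0.0, -1.0]]
contact_force: [-0.5, 0.5, -1.7]
grip_width: 13.7
grasp_force: 50.0
```

Request:
arm_command --deltas '[{"tx": -4,"ty": -12,"tz": 0,"wx": 0,"wy": 0,"wz": 0,"fingers": 5},{"tx": -8,"ty": -24,"tz": 0,"wx": 0,"wy": 0,"wz": -0.015,"fingers": 5},{"tx": -10,"ty": -28,"tz": 0,"wx": 0,"wy": 0,"wz": -0.02,"fingers": 5},{"tx": -10,"ty": -28,"tz": 0,"wx": 0,"wy": 0,"wz": -0.02,"fingers": 5},{"tx": -10,"ty": -28,"tz": 0,"wx": 0,"wy": 0,"wz": -0.02,"fingers": 5}]'

```text
time: 9.9
tcp_pos: [574.7, 22.9, 386.3]
eef_rot: [[-0.995, -0.095, -0.002], [-0.095, 0.995, -0.0], [0.002, 0.0, -1.0]]
contact_force: [0.1, -0.4, -2.5]
grip_width: 13.9
grasp_force: 50.0
```

Request:
arm_command --deltas '[{"tx": -10,"ty": -28,"tz": 0,"wx": 0,"wy": 0,"wz": -0.02,"fingers": 5},{"tx": -10,"ty": -28,"tz": 0,"wx": 0,"wy": 0,"wz": -0.02,"fingers": 5},{"tx": -10,"ty": -28,"tz": 0,"wx": 0,"wy": 0,"wz": -0.02,"fingers": 5},{"tx": -10,"ty": -28,"tz": 0,"wx": 0,"wy": 0,"wz": -0.02,"fingers": 5},{"tx": -10,"ty": -28,"tz": 0,"wx": 0,"wy": 0,"wz": -0.02,"fingers": 5}]'

```text
time: 10.52
tcp_pos: [524.5, -116.9, 386.3]
eef_rot: [[-1.0, 0.005, -0.002], [0.005, 1.0, 0.001], [0.002, 0.001, -1.0]]
contact_force: [0.7, -0.2, -2.0]
grip_width: 13.9
grasp_force: 50.0
```

Request:
arm_command --deltas '[{"tx": -10,"ty": -28,"tz": 0,"wx": 0,"wy": 0,"wz": -0.02,"fingers": 5},{"tx": -10,"ty": -28,"tz": 0,"wx": 0,"wy": 0,"wz": 0,"fingers": 5},{"tx": -10,"ty": -28,"tz": 0,"wx": 0,"wy": 0,"wz": 0,"fingers": 5},{"tx": -10,"ty": -28,"tz": 0,"wx": 0,"wy": 0,"wz": 0,"fingers": 5},{"tx": -6,"ty": -16,"tz": 0,"wx": 0,"wy": 0,"wz": 0,"fingers": 5}]'

```text
time: 11.15
tcp_pos: [478.5, -244.8, 386.7]
eef_rot: [[-1.0, 0.025, -0.002], [0.025, 1.0, 0.001], [0.002, 0.001, -1.0]]
contact_force: [0.1, 0.1, -3.5]
grip_width: 14.1
grasp_force: 50.0
```

Request:
arm_command --deltas '[{"tx": 0,"ty": -6,"tz": 0,"wx": 0,"wy": 0,"wz": 0,"fingers": 5},{"tx": 0,"ty": 0,"tz": 0,"wx": 0,"wy": 0,"wz": 0,"fingers": 5},{"tx": 0,"ty": 0,"tz": 0,"wx": 0,"wy": 0,"wz": 0,"fingers": 5}]'

```text
time: 11.52
tcp_pos: [479.9, -248.9, 388.3]
eef_rot: [[-1.0, 0.023, -0.0], [0.023, 1.0, 0.0], [0.0, 0.0, -1.0]]
contact_force: [-0.1, 0.4, -3.0]
grip_width: 14.0
grasp_force: 50.0
```

Run:
```python
from station import r
from h import *
s=r.snapshot("wrist"); np.savez("pics/w5.npz",**s); cv2.imwrite("pics/w5.png",s["img"]); crop(s["img"],100,60,320,240,2.5,"pics/w5b.png",20)
q=r.sense(); print(q["time"],q["tcp_pos"],q["eef_rot"].round(3),q["contact_force"])
```

```text
11.575 [ 479.93870124 -248.88998368  388.39152104] [[-1.     0.023  0.   ]
 [ 0.023  1.     0.   ]
 [-0.     0.    -1.   ]] [ 0.08495865 -0.64433061 -2.22600422]
```

View pics/w5b.png

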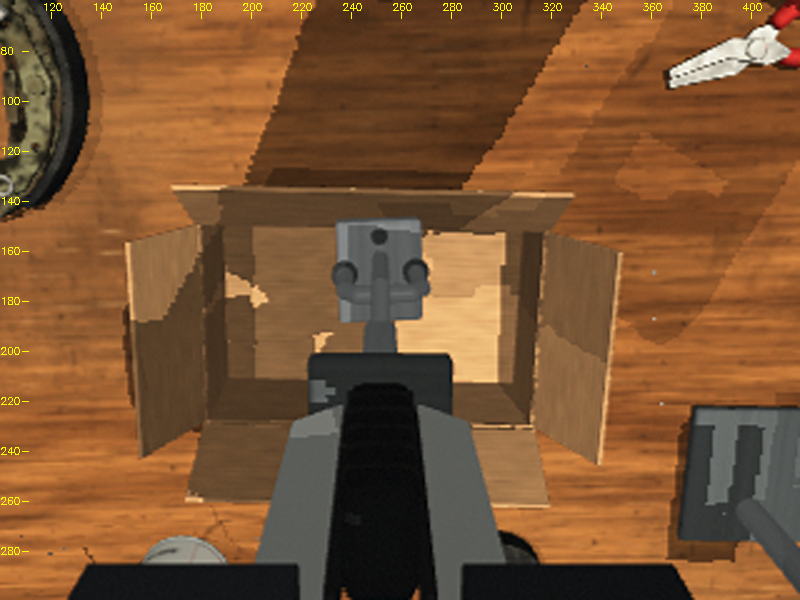

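The lug hangs square on the hook. The carton rim in the crop runs from about (203,226) to (543,232) on the near side and (202,430) to (533,426) on the far side.

Run:
```python
from h import *
s=load("pics/w5.npz"); f=lambda u,v,z: onz(s,(100+u/2.5,60+v/2.5),z).round(1)[:2]
C=[f(203,226,77),f(543,232,77),f(533,426,77),f(204,430,77)]
print(C,np.mean(C,0),[np.linalg.norm(C[i]-C[i-1]).round(1) for i in range(4)])
v=C[1]-C[0]+C[2]-C[3]; print(np.degrees(np.arctan2(-v[0],v[1])))
print("floor far", f(227,380,3),f(498,383,3))
# flap free edges
print("near edge",f(173,187,134),f(573,194,134)); print("far",f(187,501,134),f(548,507,134))
print("right(-y) edge",f(126,243,130),f(141,458,130)); print("left(+y)",f(621,253,130),f(600,465,130))
```

```text
[array([ 479.9, -345.4]), array([ 487.8, -158.9]), array([ 602.9, -161.4]), array([ 600.8, -354.6])] [ 542.85  -255.075] [np.float64(121.2), np.float64(186.7), np.float64(115.1), np.float64(193.2)]
-1.508626229724468
floor far [ 596.9 -353.3] [ 603.5 -172. ]
near edge [ 451.  -346.2] [ 458.9 -155.9]
far [ 616.6 -353.8] [ 624.8 -162.7]
right(-y) edge [ 478.2 -372.6] [ 593.  -376.9]
left(+y) [ 489.1 -130.3] [ 603.  -135.2]
```

Carton centre is (543, -254.5) at heading about -2.3°. Placing lug A at carton (15, -62).

Request:
arm_command --deltas '[{"tx": 16,"ty": -15,"tz": 0,"wx": 0,"wy": 0,"wz": 0,"fingers": 5},{"tx": 25,"ty": -22,"tz": 0,"wx": 0,"wy": 0,"wz": -0.01,"fingers": 5},{"tx": 22,"ty": -20,"tz": 0,"wx": 0,"wy": 0,"wz": -0.01,"fingers": 5},{"tx": 13,"ty": -11,"tz": 0,"wx": 0,"wy": 0,"wz": 0,"fingers": 5},{"tx": 0,"ty": 0,"tz": 0,"wx": 0,"wy": 0,"wz": 0,"fingers": 5}]'

```text
time: 12.2
tcp_pos: [556.2, -317.5, 387.4]
eef_rot: [[-0.999, 0.043, -0.001], [0.043, 0.999, 0.001], [0.001, 0.001, -1.0]]
contact_force: [-0.7, 0.1, -2.7]
grip_width: 13.9
grasp_force: 50.0
```

Request:
arm_command --deltas '[{"tx": 0,"ty": 0,"tz": -20,"wx": 0,"wy": 0,"wz": 0,"fingers": 5},{"tx": 0,"ty": 0,"tz": -35,"wx": 0,"wy": 0,"wz": 0,"fingers": 5},{"tx": 0,"ty": 0,"tz": -35,"wx": 0,"wy": 0,"wz": 0,"fingers": 5},{"tx": 0,"ty": 0,"tz": -35,"wx": 0,"wy": 0,"wz": 0,"fingers": 5},{"tx": 0,"ty": 0,"tz": -30,"wx": 0,"wy": 0,"wz": 0,"fingers": 5}]'

```text
time: 12.82
tcp_pos: [555.2, -316.5, 232.6]
eef_rot: [[-0.999, 0.043, 0.0], [0.043, 0.999, 0.0], [-0.0, 0.0, -1.0]]
contact_force: [0.4, -0.5, -1.9]
grip_width: 13.8
grasp_force: 50.0
```

Request:
arm_command --deltas '[{"tx": 0,"ty": 0,"tz": -12,"wx": 0,"wy": 0,"wz": 0,"fingers": 5},{"tx": 0,"ty": 0,"tz": -8,"wx": 0,"wy": 0,"wz": 0,"fingers": 5},{"tx": 0,"ty": 0,"tz": -8,"wx": 0,"wy": 0,"wz": 0,"fingers": 5},{"tx": 0,"ty": 0,"tz": -8,"wx": 0,"wy": 0,"wz": 0,"fingers": 5},{"tx": 0,"ty": 0,"tz": -5,"wx": 0,"wy": 0,"wz": 0,"fingers": 5}]'

```text
time: 13.45
tcp_pos: [555.7, -317.6, 192.3]
eef_rot: [[-0.999, 0.044, 0.0], [0.044, 0.999, -0.0], [-0.0, -0.0, -1.0]]
contact_force: [0.2, -0.1, -1.7]
grip_width: 13.9
grasp_force: 50.0
```

Request:
arm_command --deltas '[{"tx": 0,"ty": 0,"tz": 0,"wx": 0,"wy": 0,"wz": 0,"fingers": 5},{"tx": 0,"ty": 0,"tz": 0,"wx": 0,"wy": 0,"wz": 0,"fingers": 5}]'

```text
time: 13.7
tcp_pos: [555.8, -317.6, 192.8]
eef_rot: [[-0.999, 0.044, 0.0], [0.044, 0.999, -0.0], [-0.0, -0.0, -1.0]]
contact_force: [-0.3, 0.0, -0.3]
grip_width: 14.3
grasp_force: 50.0
```

Set down. I'll withdraw the hook, raise it, and move above bay B.

Request:
arm_command --deltas '[{"tx": -10,"ty": 0.4,"tz": 0,"wx": 0,"wy": 0,"wz": 0,"fingers": 5},{"tx": -10,"ty": 0.4,"tz": 0,"wx": 0,"wy": 0,"wz": 0,"fingers": 5},{"tx": -10,"ty": 0.4,"tz": 0,"wx": 0,"wy": 0,"wz": 0,"fingers": 5},{"tx": 0,"ty": 0,"tz": 0,"wx": 0,"wy": 0,"wz": 0,"fingers": 5},{"tx": 0,"ty": 0,"tz": 30,"wx": 0,"wy": 0,"wz": 0,"fingers": 5}]'

```text
time: 14.32
tcp_pos: [525.0, -316.0, 221.0]
eef_rot: [[-0.999, 0.044, -0.003], [0.044, 0.999, 0.002], [0.003, 0.002, -1.0]]
contact_force: [-0.2, -0.6, -1.8]
grip_width: 14.0
grasp_force: 50.0
```

Request:
arm_command --deltas '[{"tx": 0,"ty": 0,"tz": 45,"wx": 0,"wy": 0,"wz": 0,"fingers": 5},{"tx": 0,"ty": 0,"tz": 45,"wx": 0,"wy": 0,"wz": 0,"fingers": 5},{"tx": 0,"ty": 0,"tz": 35,"wx": 0,"wy": 0,"wz": 0,"fingers": 5},{"tx": 0,"ty": 30,"tz": 0,"wx": 0,"wy": 0,"wz": 0,"fingers": 5},{"tx": 4,"ty": 45,"tz": 0,"wx": 0,"wy": 0,"wz": 0.015,"fingers": 5}]'

```text
time: 14.95
tcp_pos: [529.6, -241.1, 347.5]
eef_rot: [[-1.0, 0.03, 0.0], [0.03, 1.0, -0.0], [-0.0, -0.0, -1.0]]
contact_force: [1.0, -0.7, -1.6]
grip_width: 13.6
grasp_force: 50.0
```

Run:
```python
from station import r
from h import *
s=r.snapshot("wrist"); np.savez("pics/w6.npz",**s); cv2.imwrite("pics/w6.png",s["img"]); q=r.sense(); print(q["time"],q["tcp_pos"])
```

```text
15.0 [ 530.26610299 -236.22653103  348.02481415]
```

Request:
arm_command --deltas '[{"tx": 5,"ty": 45,"tz": 0,"wx": 0,"wy": 0,"wz": 0.025,"fingers": 5},{"tx": 5,"ty": 45,"tz": 0,"wx": 0,"wy": 0,"wz": 0.025,"fingers": 5},{"tx": 5,"ty": 45,"tz": 0,"wx": 0,"wy": 0,"wz": 0.025,"fingers": 5},{"tx": 5,"ty": 45,"tz": 0,"wx": 0,"wy": 0,"wz": 0.025,"fingers": 5},{"tx": 5,"ty": 45,"tz": 0,"wx": 0,"wy": 0,"wz": 0.025,"fingers": 5}]'

```text
time: 15.62
tcp_pos: [554.7, -14.8, 347.6]
eef_rot: [[-0.995, -0.097, 0.0], [-0.097, 0.995, -0.0], [-0.0, -0.0, -1.0]]
contact_force: [1.0, -0.0, -0.8]
grip_width: 13.9
grasp_force: 50.0
```

Request:
arm_command --deltas '[{"tx": 5,"ty": 45,"tz": 0,"wx": 0,"wy": 0,"wz": 0.025,"fingers": 5},{"tx": 5,"ty": 45,"tz": 0,"wx": 0,"wy": 0,"wz": 0.025,"fingers": 5},{"tx": 5,"ty": 45,"tz": 0,"wx": 0,"wy": 0,"wz": 0.025,"fingers": 5},{"tx": 4,"ty": 45,"tz": 0,"wx": 0,"wy": 0,"wz": 0,"fingers": 5},{"tx": 0,"ty": 21,"tz": 0,"wx": 0,"wy": 0,"wz": 0,"fingers": 5}]'

```text
time: 16.25
tcp_pos: [573.6, 186.7, 347.2]
eef_rot: [[-0.985, -0.172, -0.0], [-0.172, 0.985, 0.0], [0.0, 0.0, -1.0]]
contact_force: [0.5, -1.0, -0.6]
grip_width: 13.6
grasp_force: 50.0
```

Request:
arm_command --deltas '[{"tx": 0,"ty": 0,"tz": 0,"wx": 0,"wy": 0,"wz": 0,"fingers": 5},{"tx": 0,"ty": 0,"tz": 0,"wx": 0,"wy": 0,"wz": 0,"fingers": 5}]'

```text
time: 16.5
tcp_pos: [573.8, 183.6, 347.6]
eef_rot: [[-0.986, -0.17, 0.0], [-0.17, 0.986, -0.0], [-0.0, -0.0, -1.0]]
contact_force: [-0.3, -0.4, -0.7]
grip_width: 13.8
grasp_force: 50.0
```

Run:
```python
from station import r
from h import *
s=r.snapshot("wrist"); np.savez("pics/w7.npz",**s); cv2.imwrite("pics/w7.png",s["img"]); q=r.sense(); print(q["time"],q["tcp_pos"],q["eef_rot"].round(3)[0])
P=[[602.6,190.3,52],[594,240,52]]; print(proj(s,P).round(1))
th=np.radians(9.8);ey=np.array([-np.sin(th),np.cos(th)])
for c in [(602.6,190.3),(594,240)]:
  c=np.array(c); print("legs", proj(s,[list(c-15*ey)+[15],list(c+15*ey)+[15]]).round(1).tolist())
g=cv2.cvtColor(s["img"],cv2.COLOR_BGR2GRAY)
for y in range(150,200,2): print(y,' '.join('%3d'%v for v in g[y,226:342:3]))
```

```text
16.55 [573.80377837 183.45999556 347.64883355] [-0.986 -0.169  0.   ]
[[253.1 172.4]
 [290.5 172.3]]
legs [[242.6, 166.4], [263.3, 166.3]]
legs [[277.4, 166.3], [298.0, 166.3]]
150 114 118 215  72 111 106 125 136 138  78  82  79 119 118 116  62  61 200 136 135  69  78  77  77  97  79  62  56  56  56  62  60  49 219 104 110 110 115  64
152 109 104 222  73 108 159 217 213 211 133  94 135 104  84  82  63  60 202 208 207 219  98 128 136 101  79  61  56  55  57  57  60  44 220  77  80  80  80  63
154 111  95 209  72 110 178 224 221 231  56  98 144 107  87  83  63  60 201 227 226 197  42  96 143  94  80  61  57  55  56  55  61  50 221  78  80  79  81  57
156 115  95 210  73 117 172 223 220 207  58  92 143 107  83  84  63  60 202 227 224 132  38  97 101  94  81  59  57  58  56  55  61  54 215  79  78  79  75  56
158 118  93 212  58 118 168 222 219 229  64  98 141  98  83  84  57  55 203 224 225 236  91  96 102  95  80  59  58  55  54  61  61  70 212  78  78  79  77  55
160 113  91 216  58 120 173 223 219 174 109  96 141  97  82  83  55  55 205 223 222 229  97  97 101  95  81  60  58  56  55
[... 2376 characters left out ...]
  60  60  63  57  56  59  56  55 177  63  60  60  63  63  57
192  64  64 115  55  60  65  62  77  77  76  76  61  60  60  63  57  56 183  68  75  75  75  63  60  63  61  62  58  55  56  56  54 181  75  63  62  63  62  63
194  64  63 116  55  60  63  61  78  77  76  75  62  60  61  62  57  54 185  66  76  75  75  75  60  62  60  61  59  57  57  56  56 182  75  77  62  62  64  63
196  65  64 116  50  62  63  62  77  75  76  76  63  62  61  61  61  55 185  69  72  73  76  74  76  61  60  61  62  58  57  56  55 183  68  75  78  63  63  63
198  66  66 116  70  63  62  62  79  77  76  76  63  61  62  62  62  55 184  70  75  74  76  76  77  61  61  61  61  56  57  56  55 184  71  76  77  78  61  62
```

Pixels confirm lug B's bar at row 172 (legs at columns 240 and 263) and lug C's bar in the same row, both as predicted. Fetching B.

Request:
arm_command --deltas '[{"tx": 0,"ty": 1,"tz": -42,"wx": 0,"wy": 0,"wz": 0,"fingers": 5},{"tx": 0,"ty": 0,"tz": -42,"wx": 0,"wy": 0,"wz": 0,"fingers": 5},{"tx": 0,"ty": 0,"tz": -38,"wx": 0,"wy": 0,"wz": 0,"fingers": 5},{"tx": 0,"ty": 0,"tz": -20,"wx": 0,"wy": 0,"wz": 0,"fingers": 5},{"tx": 0,"ty": 0,"tz": -12,"wx": 0,"wy": 0,"wz": 0,"fingers": 5}]'

```text
time: 17.18
tcp_pos: [573.7, 184.6, 192.7]
eef_rot: [[-0.986, -0.169, -0.001], [-0.169, 0.986, -0.0], [0.001, -0.0, -1.0]]
contact_force: [0.6, 0.3, -0.8]
grip_width: 13.5
grasp_force: 50.0
```

Request:
arm_command --deltas '[{"tx": 0,"ty": 0,"tz": 0,"wx": 0,"wy": 0,"wz": 0,"fingers": 5},{"tx": 10,"ty": 2,"tz": 0,"wx": 0,"wy": 0,"wz": 0,"fingers": 5},{"tx": 10,"ty": 2,"tz": 0,"wx": 0,"wy": 0,"wz": 0,"fingers": 5},{"tx": 10,"ty": 2,"tz": 0,"wx": 0,"wy": 0,"wz": 0,"fingers": 5},{"tx": 0,"ty": 0,"tz": 0,"wx": 0,"wy": 0,"wz": 0,"fingers": 5}]'

```text
time: 17.8
tcp_pos: [604.3, 191.8, 193.2]
eef_rot: [[-0.985, -0.17, -0.0], [-0.17, 0.985, -0.0], [0.0, -0.0, -1.0]]
contact_force: [-0.7, -0.2, -1.1]
grip_width: 13.3
grasp_force: 50.0
```

Request:
arm_command --deltas '[{"tx": 0,"ty": 0,"tz": 10,"wx": 0,"wy": 0,"wz": 0,"fingers": 5},{"tx": 0,"ty": 0,"tz": 10,"wx": 0,"wy": 0,"wz": 0,"fingers": 5},{"tx": 0,"ty": 0,"tz": 10,"wx": 0,"wy": 0,"wz": 0,"fingers": 5},{"tx": 0,"ty": 0,"tz": 10,"wx": 0,"wy": 0,"wz": 0,"fingers": 5},{"tx": 0,"ty": 0,"tz": 0,"wx": 0,"wy": 0,"wz": 0,"fingers": 5}]'

```text
time: 18.42
tcp_pos: [603.9, 191.7, 234.5]
eef_rot: [[-0.985, -0.17, 0.001], [-0.17, 0.985, 0.0], [-0.002, 0.0, -1.0]]
contact_force: [-0.7, -0.3, -2.4]
grip_width: 13.6
grasp_force: 50.0
```

Request:
arm_command --deltas '[{"tx": 0,"ty": 0,"tz": 25,"wx": 0,"wy": 0,"wz": 0,"fingers": 5},{"tx": 0,"ty": 0,"tz": 33,"wx": 0,"wy": 0,"wz": 0,"fingers": 5},{"tx": 0,"ty": 0,"tz": 33,"wx": 0,"wy": 0,"wz": 0,"fingers": 5},{"tx": 0,"ty": 0,"tz": 33,"wx": 0,"wy": 0,"wz": 0,"fingers": 5},{"tx": 0,"ty": 0,"tz": 31,"wx": 0,"wy": 0,"wz": 0,"fingers": 5}]'

```text
time: 19.05
tcp_pos: [603.5, 191.6, 389.2]
eef_rot: [[-0.985, -0.17, -0.0], [-0.17, 0.985, -0.0], [0.0, -0.0, -1.0]]
contact_force: [0.1, -0.4, -1.6]
grip_width: 13.8
grasp_force: 50.0
```

Request:
arm_command --deltas '[{"tx": 0,"ty": 0,"tz": 0,"wx": 0,"wy": 0,"wz": 0,"fingers": 5},{"tx": 0,"ty": 0,"tz": 0,"wx": 0,"wy": 0,"wz": 0,"fingers": 5}]'

```text
time: 19.3
tcp_pos: [603.6, 191.7, 386.5]
eef_rot: [[-0.985, -0.17, -0.002], [-0.17, 0.985, -0.001], [0.002, -0.0, -1.0]]
contact_force: [-0.9, -0.4, -3.1]
grip_width: 13.8
grasp_force: 50.0
```

Run:
```python
from station import r
from h import *
s=r.snapshot("wrist"); np.savez("pics/w8.npz",**s); q=r.sense(); print(q["time"],q["tcp_pos"],q["eef_rot"].round(3)[0],q["contact_force"],q["grip_width"])
g=cv2.cvtColor(s["img"],cv2.COLOR_BGR2GRAY)
for y in range(140,200,3): print(y,' '.join('%3d'%v for v in g[y,214:290:2]))
```

```text
19.35 [603.53819059 191.621602   386.33701003] [-0.985 -0.17  -0.003] [ 0.61983083  0.17749517 -2.89010502] 13.837254132964864
140 179 184 106  79  82  77 114 110 194 131  67  65 179 183 184 183 185 189  78  84  82  79 109 115 112 111 113  58  59 174 205  86 221 226 236  93  94 127
143 181 181 108  80  82  79 107 110 193 153  68  65 175 184 184 183 184 188 111  81  81  78 114 113 110 112  89  52  52 177 205 113 119 164 130 120 133 135
146 180 179 104  78  83  82 109 111 201 143  51  64  99 103 120 127 133 152  95  72  76  76 111 112 111 110 115  50  52 150 176 110 170 201 201 203 200 232
149 176 177 189  78  82  80 117 114 110  85  49 203 242 245 248 243 244 246 248 249 247 239 239 238 239 237 228 230  64 151 191 227 222 221 232 116  94  90
152 179 184 110  82  82  83 111 117 108  98  47 207 239 241 244 239 240 248 132 118 121 241 242 244 247 246 242 239  69 153 188 223 217 222 114  56  86  93
155 178 183 106  80  80  80 115 116 109 101  46 213 237 241 244 239 241 247 136 120 113 242 242 245 246 245 241 238  54 153 187 182 177 176 189  84  87  83
158 182 190  89  82  80  79 109 115 1
[... 1446 characters left out ...]
 168 160 105 102  95  97  91  92  94 108 108 106 106 107 108 108 107 107 106
188  55 106 106  89 110 122 128  62  63  61  64  63  59  58  55  52  52  81  89  82  77  86  89  92  88  84  84 110 102  90  86  86  86  90  93  95 102 130
191  76 138 142 136 132 125 123  58  63  74  81  86  75  63  57  59  72  75  74  73  73  73  87  98 107 115 117 100 102 103 100  98  93  84  84  78  98  98
194  69 132 124 116 109 118 128  71  76  73  72  70  67  63  59  54  74  75  74  73  73  73  93 113 112 110 110 104  97  95  99 108 110 106 106 108 117 125
197  71 141 133 130 129 128 132  66  68  72  76  76  76  65  68  71  73  74  74  74  74  74  73 101  95  93  97 101  98 102 109 110 110 110 109 109 106 109
```

Lug B hangs on the hook (bright foot visible). Carrying it to the carton's middle.

Request:
arm_command --deltas '[{"tx": -1,"ty": -12,"tz": 3,"wx": 0,"wy": 0,"wz": 0,"fingers": 5},{"tx": -2,"ty": -24,"tz": 0,"wx": 0,"wy": 0,"wz": -0.015,"fingers": 5},{"tx": -3,"ty": -28,"tz": 0,"wx": 0,"wy": 0,"wz": -0.015,"fingers": 5},{"tx": -3,"ty": -28,"tz": 0,"wx": 0,"wy": 0,"wz": -0.015,"fingers": 5},{"tx": -3,"ty": -28,"tz": 0,"wx": 0,"wy": 0,"wz": -0.015,"fingers": 5}]'

```text
time: 19.98
tcp_pos: [591.1, 69.2, 391.4]
eef_rot: [[-0.994, -0.109, 0.0], [-0.109, 0.994, -0.0], [-0.0, -0.0, -1.0]]
contact_force: [0.3, -0.1, -1.9]
grip_width: 13.6
grasp_force: 50.0
```

Request:
arm_command --deltas '[{"tx": -3,"ty": -28,"tz": 0,"wx": 0,"wy": 0,"wz": -0.015,"fingers": 5},{"tx": -3,"ty": -28,"tz": 0,"wx": 0,"wy": 0,"wz": -0.015,"fingers": 5},{"tx": -3,"ty": -28,"tz": 0,"wx": 0,"wy": 0,"wz": -0.015,"fingers": 5},{"tx": -3,"ty": -28,"tz": 0,"wx": 0,"wy": 0,"wz": -0.015,"fingers": 5},{"tx": -3,"ty": -28,"tz": 0,"wx": 0,"wy": 0,"wz": -0.015,"fingers": 5}]'

```text
time: 20.6
tcp_pos: [575.7, -70.7, 391.4]
eef_rot: [[-0.999, -0.034, 0.0], [-0.034, 0.999, -0.0], [-0.0, -0.0, -1.0]]
contact_force: [-0.1, -0.1, -1.9]
grip_width: 14.0
grasp_force: 50.0
```

Request:
arm_command --deltas '[{"tx": -3,"ty": -28,"tz": 0,"wx": 0,"wy": 0,"wz": -0.015,"fingers": 5},{"tx": -3,"ty": -28,"tz": 0,"wx": 0,"wy": 0,"wz": -0.015,"fingers": 5},{"tx": -3,"ty": -28,"tz": 0,"wx": 0,"wy": 0,"wz": -0.015,"fingers": 5},{"tx": -3,"ty": -28,"tz": 0,"wx": 0,"wy": 0,"wz": -0.015,"fingers": 5},{"tx": -3,"ty": -28,"tz": 0,"wx": 0,"wy": 0,"wz": 0,"fingers": 5}]'

```text
time: 21.22
tcp_pos: [560.4, -210.6, 391.5]
eef_rot: [[-1.0, 0.026, 0.0], [0.026, 1.0, -0.0], [-0.0, -0.0, -1.0]]
contact_force: [0.5, 0.2, -1.6]
grip_width: 13.8
grasp_force: 50.0
```

Request:
arm_command --deltas '[{"tx": -2,"ty": -28,"tz": 0,"wx": 0,"wy": 0,"wz": 0,"fingers": 5},{"tx": 0,"ty": -14,"tz": 0,"wx": 0,"wy": 0,"wz": 0,"fingers": 5},{"tx": 0,"ty": -4,"tz": 0,"wx": 0,"wy": 0,"wz": 0,"fingers": 5},{"tx": 0,"ty": 0,"tz": 0,"wx": 0,"wy": 0,"wz": 0,"fingers": 5},{"tx": 0,"ty": 0,"tz": 0,"wx": 0,"wy": 0,"wz": 0,"fingers": 5}]'

```text
time: 21.85
tcp_pos: [559.8, -253.6, 391.6]
eef_rot: [[-1.0, 0.023, 0.0], [0.023, 1.0, -0.0], [-0.0, -0.0, -1.0]]
contact_force: [-0.6, 0.1, -1.7]
grip_width: 13.6
grasp_force: 50.0
```

```bash
cat > chk.py <<'E'
from station import r
from h import *
import sys
s=r.snapshot("wrist"); np.savez(f"pics/{sys.argv[1]}.npz",**s); cv2.imwrite(f"pics/{sys.argv[1]}.png",s["img"]); q=r.sense(); print(q["time"],q["tcp_pos"],q["contact_force"].round(1),q["grip_width"])
w=load("pics/w5.npz"); a=s["img"].astype(int); b=w["img"].astype(int)
sat=a.max(2)-a.min(2)   # lug is grey
print("grey frac lug box",(sat[148:188,236:269]<25).mean(),"ref",((b.max(2)-b.min(2))[148:188,236:269]<25).mean())
t=cv2.matchTemplate(s["img"][190:330,200:310],w["img"][200:290,225:285],cv2.TM_CCOEFF_NORMED); _,v,_,p=cv2.minMaxLoc(t); print("collar/handle match",v,p,"ref (25,10)")
E
python3 chk.py w9
```

```text
21.9 [ 559.79530278 -253.65822555  391.6206482 ] [ 0.4  0.4 -2.2] 13.78415354142732
grey frac lug box 0.9386363636363636 ref 0.9954545454545455
collar/handle match 0.939937949180603 (25, 10) ref (25,10)
```

Request:
arm_command --deltas '[{"tx": -0.5,"ty": -1,"tz": -20,"wx": 0,"wy": 0,"wz": -0.01,"fingers": 5},{"tx": 0,"ty": 0,"tz": -35,"wx": 0,"wy": 0,"wz": 0,"fingers": 5},{"tx": 0,"ty": 0,"tz": -35,"wx": 0,"wy": 0,"wz": 0,"fingers": 5},{"tx": 0,"ty": 0,"tz": -35,"wx": 0,"wy": 0,"wz": 0,"fingers": 5},{"tx": 0,"ty": 0,"tz": -32,"wx": 0,"wy": 0,"wz": 0,"fingers": 5}]'

```text
time: 22.52
tcp_pos: [559.1, -254.7, 233.3]
eef_rot: [[-0.999, 0.033, -0.0], [0.033, 0.999, 0.0], [0.0, 0.0, -1.0]]
contact_force: [1.4, -0.5, -1.9]
grip_width: 13.8
grasp_force: 50.0
```

Request:
arm_command --deltas '[{"tx": 0,"ty": 0,"tz": -13,"wx": 0,"wy": 0,"wz": 0,"fingers": 5},{"tx": 0,"ty": 0,"tz": -8,"wx": 0,"wy": 0,"wz": 0,"fingers": 5},{"tx": 0,"ty": 0,"tz": -8,"wx": 0,"wy": 0,"wz": 0,"fingers": 5},{"tx": 0,"ty": 0,"tz": -8,"wx": 0,"wy": 0,"wz": 0,"fingers": 5},{"tx": 0,"ty": 0,"tz": -5,"wx": 0,"wy": 0,"wz": 0,"fingers": 5}]'

```text
time: 23.15
tcp_pos: [559.2, -255.4, 192.3]
eef_rot: [[-0.999, 0.034, 0.0], [0.034, 0.999, -0.0], [-0.0, -0.0, -1.0]]
contact_force: [0.3, 0.1, -1.5]
grip_width: 13.7
grasp_force: 50.0
```

Request:
arm_command --deltas '[{"tx": 0,"ty": 0,"tz": 0,"wx": 0,"wy": 0,"wz": 0,"fingers": 5},{"tx": 0,"ty": 0,"tz": 0,"wx": 0,"wy": 0,"wz": 0,"fingers": 5}]'

```text
time: 23.4
tcp_pos: [559.3, -255.4, 192.8]
eef_rot: [[-0.999, 0.034, 0.0], [0.034, 0.999, -0.0], [-0.0, -0.0, -1.0]]
contact_force: [-0.2, 0.4, -1.0]
grip_width: 14.1
grasp_force: 50.0
```

Request:
arm_command --deltas '[{"tx": -10,"ty": 0.4,"tz": 0,"wx": 0,"wy": 0,"wz": 0,"fingers": 5},{"tx": -10,"ty": 0.4,"tz": 0,"wx": 0,"wy": 0,"wz": 0,"fingers": 5},{"tx": -10,"ty": 0.4,"tz": 0,"wx": 0,"wy": 0,"wz": 0,"fingers": 5},{"tx": 0,"ty": 0,"tz": 0,"wx": 0,"wy": 0,"wz": 0,"fingers": 5},{"tx": 0,"ty": 0,"tz": 30,"wx": 0,"wy": 0,"wz": 0,"fingers": 5}]'

```text
time: 24.02
tcp_pos: [528.5, -253.8, 221.1]
eef_rot: [[-0.999, 0.034, -0.003], [0.034, 0.999, 0.002], [0.003, 0.002, -1.0]]
contact_force: [-0.3, -0.1, -0.7]
grip_width: 13.8
grasp_force: 50.0
```

Request:
arm_command --deltas '[{"tx": 0,"ty": 0,"tz": 45,"wx": 0,"wy": 0,"wz": 0,"fingers": 5},{"tx": 0,"ty": 0,"tz": 45,"wx": 0,"wy": 0,"wz": 0,"fingers": 5},{"tx": 0,"ty": 0,"tz": 35,"wx": 0,"wy": 0,"wz": 0,"fingers": 5},{"tx": -30,"ty": 0,"tz": 30,"wx": 0,"wy": 0,"wz": 0,"fingers": 5},{"tx": 0,"ty": 0,"tz": 0,"wx": 0,"wy": 0,"wz": 0,"fingers": 5}]'

```text
time: 24.65
tcp_pos: [498.7, -254.4, 380.2]
eef_rot: [[-0.999, 0.035, 0.004], [0.035, 0.999, -0.003], [-0.004, -0.002, -1.0]]
contact_force: [-0.2, -0.5, -1.2]
grip_width: 13.7
grasp_force: 50.0
```

Run:
```python
from station import r
from h import *
s=r.snapshot("wrist"); np.savez("pics/w10.npz",**s); cv2.imwrite("pics/w10.png",s["img"]); q=r.sense(); print(q["time"],q["tcp_pos"],q["contact_force"].round(1))
a=s["img"].astype(int); sat=a.max(2)-a.min(2)
P=[[555,-317,30],[558,-255,30],[543,-254.5,3]]; print(proj(s,P).round())
m=(sat<30).astype(np.uint8)
for y in range(140,225,4): print(y,''.join('#' if v else '.' for v in m[y,170:330:2]))
```

```text
24.7 [ 499.13914512 -254.25751262  378.18325402] [ 1.1  0.  -1.1]
[[212. 181.]
 [253. 182.]
 [253. 168.]]
140 ................................................................................
144 ................................................................................
148 ................................................................................
152 ................................................................................
156 ................................................................................
160 ................................................................................
164 ........................................###.....................................
168 ................############........############................................
172 ................############........############................................
176 ................############........############................................
180 ................############........############................................
184 ...............#############........############.......
[... 175 characters left out ...]
....................
196 ......................................#######...................................
200 ......................................#######...................................
204 ...........................#############################........................
208 ...........................#############################........................
212 ...........................#############################........................
216 ...........................#############################........................
220 ...........................#############################........................
224 ...........................#############################........................
```

Both lugs stand in the carton where expected. Going for lug C.

Request:
arm_command --deltas '[{"tx": 3,"ty": 30,"tz": 0,"wx": 0,"wy": 0,"wz": 0,"fingers": 5},{"tx": 6,"ty": 45,"tz": 0,"wx": 0,"wy": 0,"wz": 0.02,"fingers": 5},{"tx": 6,"ty": 45,"tz": 0,"wx": 0,"wy": 0,"wz": 0.02,"fingers": 5},{"tx": 6,"ty": 45,"tz": 0,"wx": 0,"wy": 0,"wz": 0.02,"fingers": 5},{"tx": 6,"ty": 45,"tz": 0,"wx": 0,"wy": 0,"wz": 0.02,"fingers": 5}]'

```text
time: 25.32
tcp_pos: [526.6, -42.4, 375.8]
eef_rot: [[-0.999, -0.047, -0.002], [-0.047, 0.999, 0.0], [0.002, 0.001, -1.0]]
contact_force: [-0.6, -0.6, -1.4]
grip_width: 13.7
grasp_force: 50.0
```

Request:
arm_command --deltas '[{"tx": 6,"ty": 45,"tz": 0,"wx": 0,"wy": 0,"wz": 0.025,"fingers": 5},{"tx": 6,"ty": 45,"tz": 0,"wx": 0,"wy": 0,"wz": 0.025,"fingers": 5},{"tx": 6,"ty": 45,"tz": 0,"wx": 0,"wy": 0,"wz": 0.025,"fingers": 5},{"tx": 6,"ty": 45,"tz": 0,"wx": 0,"wy": 0,"wz": 0.025,"fingers": 5},{"tx": 6,"ty": 45,"tz": -15,"wx": 0,"wy": 0,"wz": 0.025,"fingers": 5}]'

```text
time: 25.95
tcp_pos: [556.6, 182.9, 361.3]
eef_rot: [[-0.985, -0.171, -0.0], [-0.171, 0.985, -0.0], [0.0, 0.0, -1.0]]
contact_force: [0.1, -0.5, -1.6]
grip_width: 13.8
grasp_force: 50.0
```

Request:
arm_command --deltas '[{"tx": 6,"ty": 40,"tz": -16,"wx": 0,"wy": 0,"wz": 0,"fingers": 5},{"tx": 3,"ty": 16,"tz": 0,"wx": 0,"wy": 0,"wz": 0,"fingers": 5},{"tx": 0,"ty": 0,"tz": 0,"wx": 0,"wy": 0,"wz": 0,"fingers": 5},{"tx": 0,"ty": 0,"tz": 0,"wx": 0,"wy": 0,"wz": 0,"fingers": 5}]'

```text
time: 26.45
tcp_pos: [565.4, 235.9, 346.8]
eef_rot: [[-0.986, -0.169, 0.001], [-0.169, 0.986, 0.0], [-0.001, -0.0, -1.0]]
contact_force: [0.4, -0.8, -1.0]
grip_width: 13.8
grasp_force: 50.0
```

Run:
```python
from station import r
from h import *
s=r.snapshot("wrist"); np.savez("pics/w11.npz",**s); cv2.imwrite("pics/w11.png",s["img"]); q=r.sense(); print(q["time"],q["tcp_pos"],q["eef_rot"].round(3)[0])
th=np.radians(9.8);ey=np.array([-np.sin(th),np.cos(th)]); c=np.array((594,240))
print(proj(s,[[594,240,52]]).round(1),"legs", proj(s,[list(c-15*ey)+[15],list(c+15*ey)+[15]]).round(1).tolist())
g=cv2.cvtColor(s["img"],cv2.COLOR_BGR2GRAY)
for y in range(150,190,2): print(y,' '.join('%3d'%v for v in g[y,226:282:2]))
```

```text
26.5 [565.39178702 235.7561266  347.02420869] [-0.986 -0.169  0.001]
[[251.2 172. ]] legs [[240.9, 165.9], [261.6, 165.9]]
150  91 202 105  68  70 135 180 177 176 178 178 184  73  77  79  75 109 109 109 110 112  69  60  54 186 193 169 180
152  92 203 104  68  68 105 182 177 174 176 177 178 104  77  77  77 105 110  84  78  78  63  60  54 186 217 177 181
154  89 202 112  68  70 103 179 176 176 176 178 178 105  77  77  78 104 109  83  77  79  58  54  55 186 213 177 177
156  87 199 124  67  69 102 179 177 178 179 181 184  72  76  77  74 110 111 114  76  79  55  53  54 188 211 176 175
158  87 199 127  68  56 111 178 176 104  93  74 103  79  81  83 107 107 113  91  90  89  55  53  48 187 209 172 175
160 104 202 130  69  51 112 178 177  92 210 217 219 166  93  73 115 133 136  97  93  91  54  53  50 189 207 172 172
162 107 198 148  53  50 111 176 178  60 208 216 224  76  94  98  51 127 101  94  93  93  54  53  48 190 205 172 173
164 108 193 149  54  51  84 173 174  99 210 214 196  79  94  97  67 132 131 107  92  93  56  53  49 187 202 170 171
166 107 191 153  50  55  84 173 175  93 211 213 1
[... 642 characters left out ...]
 168
178 112 100 103  50  57  51  81  80  80  81  80  86 161 184 166  94  89  91  94  88  81  77  51  52 168 161 165 168
180 111 105 104  49  57  50  80  78  77  75  81  88 161 184 156  95  90  89  89  84  80  58  53  51  68 165 169 166
182 111 103 104  52  53  52  79  78  78  88  93  93 138 162 155  52 118 128  94  94  91  59  51  52  75 146 172 168
184 113 107 104  51  54  51  78  78  77  86  93  83 138 162 156  61 121 129  94  95  91  60  55  53  73 142 170 171
186  88 101 106  50  53  52  62  65  63  85  97  81  85  88 160 133 132  98  93  93  87  56  53  53  69 144  72  73
188  60  99 108  51  53  54  58  58  57  58  56  65  77  80  76  63  59  59  56  57  56  52  53  52  72  73  69  70
```

Lug C has been knocked aside. Its foot now spans rows 158–187 and columns 242–268, with holes at (256,162) and (256,182). Recomputing.

Run:
```python
from h import *
s=load("pics/w11.npz"); f=lambda p,z: onz(s,p,z).round(1)[:2]
c=np.array([578.6,212]);th=np.radians(9.8);ex=np.array([np.cos(th),np.sin(th)]);ey=np.array([-ex[1],ex[0]])
for n,p,z in [("foot front L",(243,157.5),15),("foot front R",(267,157.5),15),("back L",(243,186.5),15),("back R",(267,186.5),15),("hole1",(256,162),15),("hole2",(256,183),15),("legL",(246,172),15),("legR",(265.5,172),15),("bar",(255,178),52)]:
    w=f(p,z); print(n,w,((w-c)@ex).round(1),((w-c)@ey).round(1))
g=cv2.cvtColor(s["img"],cv2.COLOR_BGR2GRAY)
for y in range(156,190,1): print(y,' '.join('%3d'%v for v in g[y,238:274]))
```

```text
foot front L [583.8 226.2] 7.5 13.1
foot front R [578.  260.3] 7.6 47.7
back L [626.7 233.2] 51.0 12.7
back R [620.7 268.1] 51.0 48.1
hole1 [587.2 245.8] 14.2 31.8
hole2 [618.2 251.2] 45.7 31.9
legL [604.2 234. ] 29.0 17.3
legR [599.5 262. ] 29.1 45.7
bar [601.4 246.4] 28.3 30.0
156 179 176 177 179 178 179 179 179 181 182 184 103  72  76  76  78  77  75  74 102 110 111 111 112 114  86  76  78  79  74  55  54  53  51  54  84
157 178 177 176 178 181 184 161 153 131 126 127  81  69  72  75  73  72  71  71  82  85  84  78  77  74  72  72  71  74  73  55  52  54  52  49  73
158 178 176 176 180 104  69  93  96  74  66 103 115  79  77  81  83  83  85 107 107 107 110 113  95  91  92  90  89  89  71  55  53  53  53  48  70
159 179 177 178 180  96 168 191 190 193 197 200 198 202 126  93  95  95 134 137 131 132 128 135 104  98  97  94  90  92  71  55  55  53  53  48  86
160 178 175 177 179  92 170 210 213 217 219 219 219 166 103  93  98  73  90 115 130 133 130 136 105  97  96  93  90  91  71  54  52  53  59  50  88
161 177 176 179 181  94 164 210 213 215 218 220 171  99  86  93  97  71  44  54 
[... 3511 characters left out ...]
  96  85 116 142 156 166 165 156 108  91 104 127 133 101  91  95  97  96  93  93  91  62  52  52  53  53  62
186  62  63  65  64  63  62  85  94  97  99  81  79  85  87  88 155 160 125 133 133 132 131  98  90  93  94  93  88  87  73  56  53  53  56  53  63
187  57  58  58  57  57  57  61  74  73  72  73  78  84  83  85  89  85  73  71  69  70  60  54  53  51  57  57  59  59  59  53  53  53  53  52  63
188  58  57  58  58  57  58  58  59  56  60  65  74  77  78  80  79  76  72  63  59  59  58  59  58  56  57  57  58  56  58  52  53  53  53  52  67
189  60  58  57  58  58  58  58  55  70  72  73  73  73  71  71  71  71  73  72  77  62  60  57  55  57  59  59  57  59  60  54  53  54  52  51  68
```

Lug C is now at rack (29, 30), world (602, 246.5). Adjusting and lowering.

Request:
arm_command --deltas '[{"tx": 8,"ty": 6,"tz": 0,"wx": 0,"wy": 0,"wz": 0,"fingers": 5},{"tx": 0,"ty": 0,"tz": -42,"wx": 0,"wy": 0,"wz": 0,"fingers": 5},{"tx": 0,"ty": 0,"tz": -42,"wx": 0,"wy": 0,"wz": 0,"fingers": 5},{"tx": 0,"ty": 0,"tz": -38,"wx": 0,"wy": 0,"wz": 0,"fingers": 5},{"tx": 0,"ty": 0,"tz": -20,"wx": 0,"wy": 0,"wz": 0,"fingers": 5}]'

```text
time: 27.12
tcp_pos: [573.1, 242.4, 202.4]
eef_rot: [[-0.985, -0.17, -0.002], [-0.17, 0.985, -0.001], [0.002, -0.0, -1.0]]
contact_force: [-0.1, -1.3, -0.9]
grip_width: 13.6
grasp_force: 50.0
```

Request:
arm_command --deltas '[{"tx": 0,"ty": 0,"tz": -12,"wx": 0,"wy": 0,"wz": 0,"fingers": 5},{"tx": 0,"ty": 0,"tz": 0,"wx": 0,"wy": 0,"wz": 0,"fingers": 5},{"tx": 10,"ty": 1.7,"tz": 0,"wx": 0,"wy": 0,"wz": 0,"fingers": 5},{"tx": 10,"ty": 1.7,"tz": 0,"wx": 0,"wy": 0,"wz": 0,"fingers": 5},{"tx": 9.5,"ty": 1.6,"tz": 0,"wx": 0,"wy": 0,"wz": 0,"fingers": 5}]'

```text
time: 27.75
tcp_pos: [603.6, 248.0, 192.8]
eef_rot: [[-0.985, -0.17, 0.001], [-0.17, 0.985, 0.0], [-0.001, 0.0, -1.0]]
contact_force: [-0.3, 0.5, -1.5]
grip_width: 13.7
grasp_force: 50.0
```

Request:
arm_command --deltas '[{"tx": 0,"ty": 0,"tz": 0,"wx": 0,"wy": 0,"wz": 0,"fingers": 5},{"tx": 0,"ty": 0,"tz": 10,"wx": 0,"wy": 0,"wz": 0,"fingers": 5},{"tx": 0,"ty": 0,"tz": 10,"wx": 0,"wy": 0,"wz": 0,"fingers": 5},{"tx": 0,"ty": 0,"tz": 10,"wx": 0,"wy": 0,"wz": 0,"fingers": 5},{"tx": 0,"ty": 0,"tz": 10,"wx": 0,"wy": 0,"wz": 0,"fingers": 5}]'

```text
time: 28.38
tcp_pos: [602.6, 247.9, 233.3]
eef_rot: [[-0.985, -0.17, 0.0], [-0.17, 0.985, -0.0], [-0.0, -0.0, -1.0]]
contact_force: [-0.1, 0.7, -3.0]
grip_width: 13.8
grasp_force: 50.0
```

Request:
arm_command --deltas '[{"tx": 0,"ty": 0,"tz": 25,"wx": 0,"wy": 0,"wz": 0,"fingers": 5},{"tx": 0,"ty": 0,"tz": 33,"wx": 0,"wy": 0,"wz": 0,"fingers": 5},{"tx": 0,"ty": 0,"tz": 33,"wx": 0,"wy": 0,"wz": 0,"fingers": 5},{"tx": 0,"ty": 0,"tz": 33,"wx": 0,"wy": 0,"wz": 0,"fingers": 5},{"tx": 0,"ty": 0,"tz": 33,"wx": 0,"wy": 0,"wz": 0,"fingers": 5}]'

```text
time: 29.0
tcp_pos: [602.4, 247.8, 391.0]
eef_rot: [[-0.985, -0.17, 0.0], [-0.17, 0.985, 0.0], [-0.0, 0.0, -1.0]]
contact_force: [-0.1, 0.9, -2.7]
grip_width: 13.7
grasp_force: 50.0
```

```bash
python3 chk.py w12
```

```text
29.05 [602.5303365  247.82529474 395.87722759] [-0.9  0.2  0.9] 13.915298486127462
grey frac lug box 0.9886363636363636 ref 0.9954545454545455
collar/handle match 0.8971402645111084 (25, 10) ref (25,10)
```

Request:
arm_command --deltas '[{"tx": -1,"ty": -12,"tz": 0,"wx": 0,"wy": 0,"wz": 0,"fingers": 5},{"tx": -3,"ty": -24,"tz": 0,"wx": 0,"wy": 0,"wz": -0.015,"fingers": 5},{"tx": -3,"ty": -28,"tz": 0,"wx": 0,"wy": 0,"wz": -0.015,"fingers": 5},{"tx": -3,"ty": -28,"tz": 0,"wx": 0,"wy": 0,"wz": -0.015,"fingers": 5},{"tx": -3,"ty": -28,"tz": 0,"wx": 0,"wy": 0,"wz": -0.015,"fingers": 5}]'

```text
time: 29.68
tcp_pos: [589.1, 126.2, 387.3]
eef_rot: [[-0.994, -0.11, -0.003], [-0.11, 0.994, -0.0], [0.003, -0.0, -1.0]]
contact_force: [0.3, 0.3, -3.4]
grip_width: 13.8
grasp_force: 50.0
```

Request:
arm_command --deltas '[{"tx": -3,"ty": -28,"tz": 0,"wx": 0,"wy": 0,"wz": -0.015,"fingers": 5},{"tx": -3,"ty": -28,"tz": 0,"wx": 0,"wy": 0,"wz": -0.015,"fingers": 5},{"tx": -3,"ty": -28,"tz": 0,"wx": 0,"wy": 0,"wz": -0.015,"fingers": 5},{"tx": -3,"ty": -28,"tz": 0,"wx": 0,"wy": 0,"wz": -0.015,"fingers": 5},{"tx": -3,"ty": -28,"tz": 0,"wx": 0,"wy": 0,"wz": -0.015,"fingers": 5}]'

```text
time: 30.3
tcp_pos: [573.8, -13.7, 387.4]
eef_rot: [[-0.999, -0.035, -0.003], [-0.035, 0.999, 0.0], [0.003, 0.0, -1.0]]
contact_force: [-0.0, 0.9, -2.4]
grip_width: 13.6
grasp_force: 50.0
```

Request:
arm_command --deltas '[{"tx": -3,"ty": -28,"tz": 0,"wx": 0,"wy": 0,"wz": -0.015,"fingers": 5},{"tx": -3,"ty": -28,"tz": 0,"wx": 0,"wy": 0,"wz": -0.015,"fingers": 5},{"tx": -3,"ty": -28,"tz": 0,"wx": 0,"wy": 0,"wz": -0.015,"fingers": 5},{"tx": -3,"ty": -28,"tz": 0,"wx": 0,"wy": 0,"wz": -0.015,"fingers": 5},{"tx": -1,"ty": -28,"tz": 0,"wx": 0,"wy": 0,"wz": -0.01,"fingers": 5}]'

```text
time: 30.92
tcp_pos: [560.7, -153.5, 387.5]
eef_rot: [[-0.999, 0.035, -0.003], [0.035, 0.999, 0.001], [0.003, 0.001, -1.0]]
contact_force: [0.0, 0.1, -2.2]
grip_width: 14.1
grasp_force: 50.0
```

Request:
arm_command --deltas '[{"tx": 0,"ty": -26,"tz": 0,"wx": 0,"wy": 0,"wz": 0,"fingers": 5},{"tx": 0,"ty": -11,"tz": 0,"wx": 0,"wy": 0,"wz": 0,"fingers": 5},{"tx": 0,"ty": -3,"tz": 0,"wx": 0,"wy": 0,"wz": 0,"fingers": 5},{"tx": 0,"ty": 0,"tz": 0,"wx": 0,"wy": 0,"wz": 0,"fingers": 5},{"tx": 0,"ty": 0,"tz": 0,"wx": 0,"wy": 0,"wz": 0,"fingers": 5}]'

```text
time: 31.55
tcp_pos: [561.7, -191.5, 389.5]
eef_rot: [[-0.999, 0.033, 0.0], [0.033, 0.999, -0.0], [-0.0, -0.0, -1.0]]
contact_force: [0.4, -0.1, -2.9]
grip_width: 13.6
grasp_force: 50.0
```

```bash
python3 chk.py w13
```

```text
31.6 [ 561.74822137 -191.51023951  389.51411269] [ 0.3 -0.1 -2.2] 13.558158783173955
grey frac lug box 0.9507575757575758 ref 0.9954545454545455
collar/handle match 0.9491651058197021 (25, 10) ref (25,10)
```

Request:
arm_command --deltas '[{"tx": -0.5,"ty": -1,"tz": -20,"wx": 0,"wy": 0,"wz": 0,"fingers": 5},{"tx": 0,"ty": 0,"tz": -35,"wx": 0,"wy": 0,"wz": 0,"fingers": 5},{"tx": 0,"ty": 0,"tz": -35,"wx": 0,"wy": 0,"wz": 0,"fingers": 5},{"tx": 0,"ty": 0,"tz": -35,"wx": 0,"wy": 0,"wz": 0,"fingers": 5},{"tx": 0,"ty": 0,"tz": -30,"wx": 0,"wy": 0,"wz": 0,"fingers": 5}]'

```text
time: 32.22
tcp_pos: [561.0, -192.6, 233.2]
eef_rot: [[-0.999, 0.033, -0.0], [0.033, 0.999, 0.0], [0.0, 0.0, -1.0]]
contact_force: [0.8, -0.5, -3.8]
grip_width: 13.9
grasp_force: 50.0
```

Request:
arm_command --deltas '[{"tx": 0,"ty": 0,"tz": -13,"wx": 0,"wy": 0,"wz": 0,"fingers": 5},{"tx": 0,"ty": 0,"tz": -8,"wx": 0,"wy": 0,"wz": 0,"fingers": 5},{"tx": 0,"ty": 0,"tz": -8,"wx": 0,"wy": 0,"wz": 0,"fingers": 5},{"tx": 0,"ty": 0,"tz": -8,"wx": 0,"wy": 0,"wz": 0,"fingers": 5},{"tx": 0,"ty": 0,"tz": -5,"wx": 0,"wy": 0,"wz": 0,"fingers": 5}]'

```text
time: 32.85
tcp_pos: [561.2, -193.2, 192.4]
eef_rot: [[-0.999, 0.034, 0.0], [0.034, 0.999, -0.0], [-0.0, -0.0, -1.0]]
contact_force: [0.1, 0.9, 0.2]
grip_width: 13.9
grasp_force: 50.0
```

Request:
arm_command --deltas '[{"tx": 0,"ty": 0,"tz": 0,"wx": 0,"wy": 0,"wz": 0,"fingers": 5},{"tx": 0,"ty": 0,"tz": 0,"wx": 0,"wy": 0,"wz": 0,"fingers": 5}]'

```text
time: 33.1
tcp_pos: [561.3, -193.2, 192.8]
eef_rot: [[-0.999, 0.034, 0.0], [0.034, 0.999, -0.0], [-0.001, -0.0, -1.0]]
contact_force: [-0.9, -0.2, -1.3]
grip_width: 13.7
grasp_force: 50.0
```

Request:
arm_command --deltas '[{"tx": -10,"ty": 0.4,"tz": 0,"wx": 0,"wy": 0,"wz": 0,"fingers": 5},{"tx": -10,"ty": 0.4,"tz": 0,"wx": 0,"wy": 0,"wz": 0,"fingers": 5},{"tx": -10,"ty": 0.4,"tz": 0,"wx": 0,"wy": 0,"wz": 0,"fingers": 5},{"tx": 0,"ty": 0,"tz": 0,"wx": 0,"wy": 0,"wz": 0,"fingers": 5},{"tx": 0,"ty": 0,"tz": 30,"wx": 0,"wy": 0,"wz": 0,"fingers": 5}]'

```text
time: 33.72
tcp_pos: [530.4, -191.7, 221.1]
eef_rot: [[-0.999, 0.034, -0.003], [0.034, 0.999, 0.001], [0.003, 0.001, -1.0]]
contact_force: [0.4, -0.0, -0.3]
grip_width: 13.8
grasp_force: 50.0
```

Request:
arm_command --deltas '[{"tx": 0,"ty": 0,"tz": 45,"wx": 0,"wy": 0,"wz": 0,"fingers": 5},{"tx": 0,"ty": 0,"tz": 45,"wx": 0,"wy": 0,"wz": 0,"fingers": 5},{"tx": -30,"ty": -30,"tz": 35,"wx": 0,"wy": 0,"wz": 0,"fingers": 5},{"tx": 0,"ty": -30,"tz": 10,"wx": 0,"wy": 0,"wz": 0,"fingers": 5},{"tx": 0,"ty": 0,"tz": 0,"wx": 0,"wy": 0,"wz": 0,"fingers": 5}]'

```text
time: 34.35
tcp_pos: [501.0, -253.3, 358.0]
eef_rot: [[-0.999, 0.036, 0.001], [0.036, 0.999, -0.001], [-0.001, -0.001, -1.0]]
contact_force: [0.6, 0.4, -1.0]
grip_width: 13.4
grasp_force: 50.0
```

Run:
```python
from station import r
from h import *
s=r.snapshot("wrist"); np.savez("pics/w14.npz",**s); cv2.imwrite("pics/w14.png",s["img"]); q=r.sense(); print(q["time"],q["tcp_pos"],q["eef_rot"].round(3)[0],q["contact_force"].round(1))
a=s["img"].astype(int); sat=a.max(2)-a.min(2)
P=[[555,-317,30],[558,-255,30],[560,-193,30]]; print(proj(s,P).round())
m=(sat<30).astype(np.uint8)
for y in range(140,225,4): print(y,''.join('#' if v else '.' for v in m[y,170:340:2]))
```

```text
34.4 [ 501.11785474 -252.29550694  357.22084374] [-0.999  0.035 -0.   ] [-0.4 -0.7 -2.1]
[[210. 185.]
 [252. 185.]
 [295. 185.]]
140 .....................................................................................
144 .....................................................................................
148 .....................................................................................
152 .....................................................................................
156 .....................................................................................
160 .....................................................................................
164 ........................................###..........................................
168 ....................................########.........................................
172 ..............#############.........###########.........############.................
176 ...............############.........###########.........############.................
180 ...............############........############.........###########
[... 308 characters left out ...]
############.........###########.........############.................
200 ......................................#######........................................
204 ...........................#############################.............................
208 ...........................#############################.............................
212 ...........................#############################.............................
216 ...........................#############################.............................
220 ...........................#############################.............................
224 ...........................#############################.............................
```

All three lugs stand in the carton. Returning the picker to its stand.

Request:
arm_command --deltas '[{"tx": 6,"ty": 26,"tz": 0,"wx": 0,"wy": 0,"wz": 0.005,"fingers": 5},{"tx": 12,"ty": 50,"tz": 0,"wx": 0,"wy": 0,"wz": 0.005,"fingers": 5},{"tx": 12,"ty": 55,"tz": 0,"wx": 0,"wy": 0,"wz": 0.005,"fingers": 5},{"tx": 12,"ty": 55,"tz": 0,"wx": 0,"wy": 0,"wz": 0.005,"fingers": 5},{"tx": 12,"ty": 50,"tz": 0,"wx": 0,"wy": 0,"wz": 0.006,"fingers": 5}]'

```text
time: 35.02
tcp_pos: [555.0, -12.9, 356.9]
eef_rot: [[-1.0, 0.006, -0.001], [0.006, 1.0, 0.0], [0.001, 0.0, -1.0]]
contact_force: [-0.1, -0.2, -0.4]
grip_width: 13.4
grasp_force: 50.0
```

Request:
arm_command --deltas '[{"tx": 2.5,"ty": 20,"tz": -20,"wx": 0,"wy": 0,"wz": 0,"fingers": 5},{"tx": 0,"ty": 0,"tz": -45,"wx": 0,"wy": 0,"wz": 0,"fingers": 5},{"tx": 0,"ty": 0,"tz": -45,"wx": 0,"wy": 0,"wz": 0,"fingers": 5},{"tx": 0,"ty": 0,"tz": -34,"wx": 0,"wy": 0,"wz": 0,"fingers": 5},{"tx": 0,"ty": 0,"tz": 0,"wx": 0,"wy": 0,"wz": 0,"fingers": 5}]'

```text
time: 35.65
tcp_pos: [556.4, 5.0, 211.0]
eef_rot: [[-1.0, 0.007, -0.005], [0.007, 1.0, 0.0], [0.005, 0.0, -1.0]]
contact_force: [-0.0, -0.7, -0.5]
grip_width: 13.7
grasp_force: 50.0
```

Request:
arm_command --deltas '[{"tx": 0,"ty": 0,"tz": 0,"wx": 0,"wy": 0,"wz": 0,"fingers": 5},{"tx": 0,"ty": 0,"tz": 0,"wx": 0,"wy": 0,"wz": 0,"fingers": 5}]'

```text
time: 35.9
tcp_pos: [558.2, 4.2, 215.1]
eef_rot: [[-1.0, 0.008, 0.002], [0.008, 1.0, -0.0], [-0.002, -0.0, -1.0]]
contact_force: [0.5, 0.3, 0.1]
grip_width: 13.8
grasp_force: 50.0
```

```bash
python3 chk.py w15
```

```text
35.95 [558.07523418   4.15079425 214.80289538] [-0.2 -0.6 -1.2] 13.608526091095385
grey frac lug box 0.13106060606060607 ref 0.9954545454545455
collar/handle match 0.8971432447433472 (25, 10) ref (25,10)
```

Request:
arm_command --deltas '[{"tx": 20,"ty": -0.5,"tz": 0,"wx": 0,"wy": 0,"wz": 0,"fingers": 5},{"tx": 25,"ty": 0,"tz": 0,"wx": 0,"wy": 0,"wz": 0,"fingers": 5},{"tx": 25,"ty": 0,"tz": 0,"wx": 0,"wy": 0,"wz": 0,"fingers": 5},{"tx": 9.5,"ty": 0,"tz": 0,"wx": 0,"wy": 0,"wz": 0,"fingers": 5},{"tx": 0,"ty": 0,"tz": 0,"wx": 0,"wy": 0,"wz": 0,"fingers": 5}]'

```text
time: 36.58
tcp_pos: [637.1, 3.6, 213.4]
eef_rot: [[-1.0, 0.008, -0.0], [0.008, 1.0, 0.0], [0.0, 0.0, -1.0]]
contact_force: [-0.2, 0.5, -0.9]
grip_width: 13.7
grasp_force: 50.0
```

Request:
arm_command --deltas '[{"tx": 0,"ty": 0,"tz": 0,"wx": 0,"wy": 0,"wz": 0,"fingers": 5},{"tx": 0,"ty": 0,"tz": -10,"wx": 0,"wy": 0,"wz": 0,"fingers": 5},{"tx": 0,"ty": 0,"tz": -8,"wx": 0,"wy": 0,"wz": 0,"fingers": 5},{"tx": 0,"ty": 0,"tz": 0,"wx": 0,"wy": 0,"wz": 0,"fingers": 5},{"tx": 0,"ty": 0,"tz": 0,"wx": 0,"wy": 0,"wz": 0,"fingers": 5}]'

```text
time: 37.2
tcp_pos: [637.2, 3.6, 195.6]
eef_rot: [[-1.0, 0.008, 0.0], [0.008, 1.0, 0.0], [-0.0, 0.0, -1.0]]
contact_force: [0.0, -0.9, -1.4]
grip_width: 13.9
grasp_force: 50.0
```

Down the last 4 mm and release.

Request:
arm_command --deltas '[{"tx": 0,"ty": 0,"tz": -3,"wx": 0,"wy": 0,"wz": 0,"fingers": 5},{"tx": 0,"ty": 0,"tz": -1.2,"wx": 0,"wy": 0,"wz": 0,"fingers": 5},{"tx": 0,"ty": 0,"tz": 0,"wx": 0,"wy": 0,"wz": 0,"fingers": 5},{"tx": 0,"ty": 0,"tz": 0,"wx": 0,"wy": 0,"wz": 0,"fingers": 5}]'

```text
time: 37.7
tcp_pos: [637.2, 3.6, 191.5]
eef_rot: [[-1.0, 0.008, 0.0], [0.008, 1.0, -0.0], [-0.0, -0.0, -1.0]]
contact_force: [-2.0, -0.2, 2.4]
grip_width: 13.6
grasp_force: 50.0
```

Request:
arm_command --deltas '[{"tx": 0,"ty": 0,"tz": 0,"wx": 0,"wy": 0,"wz": 0,"fingers": 20},{"tx": 0,"ty": 0,"tz": 0,"wx": 0,"wy": 0,"wz": 0,"fingers": 60},{"tx": 0,"ty": 0,"tz": 0,"wx": 0,"wy": 0,"wz": 0,"fingers": 60},{"tx": 0,"ty": 0,"tz": 0,"wx": 0,"wy": 0,"wz": 0,"fingers": 60},{"tx": 0,"ty": 0,"tz": 0,"wx": 0,"wy": 0,"wz": 0,"fingers": 60}]'

```text
time: 38.33
tcp_pos: [637.2, 3.6, 191.2]
eef_rot: [[-1.0, 0.008, 0.0], [0.008, 1.0, 0.0], [-0.0, 0.0, -1.0]]
contact_force: [0.1, 0.1, 0.2]
grip_width: 56.7
grasp_force: 0.0
```

Run:
```python
from station import r
from h import *
s=r.snapshot("wrist"); q=r.sense(); print(q["time"],q["tcp_pos"],q["grip_width"],q["contact_force"].round(1))
w=load("pics/w3.npz")
t=cv2.matchTemplate(s["img"][190:320,215:290],w["img"][210:290,230:270],cv2.TM_CCOEFF_NORMED); _,v,_,p=cv2.minMaxLoc(t); print(v,np.array(p)+[215,190],"ref 230,210")
cv2.imwrite("pics/w16.png",s["img"])
```

```text
38.375 [637.16928759   3.559615   191.22848054] 58.661544586126354 [-0.9  0.3 -0.4]
0.9115850925445557 [233 213] ref 230,210
```

Request:
arm_command --deltas '[{"tx": 0,"ty": 0,"tz": 30,"wx": 0,"wy": 0,"wz": 0,"fingers": 60},{"tx": 0,"ty": 0,"tz": 40,"wx": 0,"wy": 0,"wz": 0,"fingers": 60},{"tx": 0,"ty": 0,"tz": 40,"wx": 0,"wy": 0,"wz": 0,"fingers": 60},{"tx": 0,"ty": 0,"tz": 0,"wx": 0,"wy": 0,"wz": 0,"fingers": 0}]'

```text
time: 38.88
tcp_pos: [637.8, 3.5, 304.7]
eef_rot: [[-1.0, 0.008, 0.006], [0.008, 1.0, -0.0], [-0.006, -0.0, -1.0]]
contact_force: [0.5, 0.6, 0.2]
grip_width: 53.6
grasp_force: 0.0
```

Run:
```python
from h import *
from station import r
t=load("pics/top0.npz"); s=load("pics/scene0.npz")
k=1.5625
print("can base scene",onz(s,(674/k,425/k),0).round(), "edges",onz(s,(652/k,418/k),0).round(),onz(s,(696/k,428/k),0).round())
print("cap", two(t,(607/k,160/k),s,(729/k,320/k)))
print("base top view",onz(t,(571/k,205/k),0).round())
print("tape",onz(t,(463/k,193/k),0).round())
print("lamp shade", two(t,(440/k,5/k),s,(650/k,20/k)))
s=r.snapshot("scene"); cv2.imwrite("pics/s2.png",s["img"]); q=r.sense(); print(q["tcp_pos"],q["time"])
# picker back in place? compare handle region with the initial scene picture
a=cv2.imread("pics/scene0.png").astype(int); d=np.abs(s["img"].astype(int)-a).max(2)
print("diff handle/fork region",d[146:182,264:296].mean())
```

```text
can base scene [ 735. -404.   -0.] edges [ 724. -372.    0.] [ 754. -431.    0.]
cap (array([ 740.58781731, -401.03624944,  231.50132431]), np.float64(1.5098835781966629))
base top view [ 720. -398.    0.]
tape [ 749. -179.    0.]
lamp shade (array([ 881.76505667, -117.86060283,  499.6276611 ]), np.float64(27.03054515597879))
[637.36708692   3.56523364 302.19976612] 38.925
diff handle/fork region 14.442708333333334
```

The picker hangs in its stand and the spray can (740, -401) is clear of the planned paths. Moving to the outside of the left end flap (+y), fingers closed.

Request:
arm_command --deltas '[{"tx": -29,"ty": -38,"tz": 0,"wx": 0,"wy": 0,"wz": -0.01,"fingers": 0},{"tx": -30,"ty": -38,"tz": 0,"wx": 0,"wy": 0,"wz": -0.01,"fingers": 0},{"tx": -29,"ty": -37,"tz": 0,"wx": 0,"wy": 0,"wz": -0.01,"fingers": 0},{"tx": 0,"ty": 0,"tz": -55,"wx": 0,"wy": 0,"wz": 0,"fingers": 0},{"tx": 0,"ty": 0,"tz": -55,"wx": 0,"wy": 0,"wz": 0,"fingers": 0}]'

```text
time: 39.55
tcp_pos: [548.3, -109.8, 189.0]
eef_rot: [[-0.999, 0.039, -0.0], [0.039, 0.999, 0.0], [0.0, 0.0, -1.0]]
contact_force: [0.6, 0.2, -0.5]
grip_width: 1.7
grasp_force: 0.0
```

Request:
arm_command --deltas '[{"tx": 0,"ty": 0,"tz": -40,"wx": 0,"wy": 0,"wz": 0,"fingers": 0},{"tx": 0,"ty": 0,"tz": -15,"wx": 0,"wy": 0,"wz": 0,"fingers": 0},{"tx": 0,"ty": 0,"tz": 0,"wx": 0,"wy": 0,"wz": 0,"fingers": 0},{"tx": 0,"ty": 0,"tz": 0,"wx": 0,"wy": 0,"wz": 0,"fingers": 0}]'

```text
time: 40.05
tcp_pos: [549.9, -109.6, 137.8]
eef_rot: [[-0.999, 0.038, 0.002], [0.038, 0.999, -0.001], [-0.002, -0.001, -1.0]]
contact_force: [0.5, 0.7, -0.3]
grip_width: 0.7
grasp_force: 0.0
```

Request:
arm_command --deltas '[{"tx": -1,"ty": -30,"tz": -3,"wx": 0,"wy": 0,"wz": 0,"fingers": 0},{"tx": -1,"ty": -15,"tz": -1,"wx": 0,"wy": 0,"wz": 0,"fingers": 0},{"tx": -0.5,"ty": -12,"tz": -4,"wx": 0,"wy": 0,"wz": 0,"fingers": 0},{"tx": 0,"ty": -8,"tz": -8,"wx": 0,"wy": 0,"wz": 0,"fingers": 0},{"tx": 0,"ty": -6,"tz": -10,"wx": 0,"wy": 0,"wz": 0,"fingers": 0}]'

```text
time: 40.67
tcp_pos: [546.7, -180.7, 109.7]
eef_rot: [[-0.999, 0.038, 0.0], [0.038, 0.999, -0.0], [-0.0, -0.0, -1.0]]
contact_force: [1.2, -0.4, 1.0]
grip_width: 0.1
grasp_force: 0.4
```

Request:
arm_command --deltas '[{"tx": 0,"ty": -2,"tz": -7,"wx": 0,"wy": 0,"wz": 0,"fingers": 0},{"tx": 0,"ty": 0,"tz": -3,"wx": 0,"wy": 0,"wz": 0,"fingers": 0},{"tx": 0,"ty": 0,"tz": 0,"wx": 0,"wy": 0,"wz": 0,"fingers": 0},{"tx": 0,"ty": 0,"tz": 0,"wx": 0,"wy": 0,"wz": 0,"fingers": 0}]'

```text
time: 41.18
tcp_pos: [546.7, -182.3, 100.3]
eef_rot: [[-0.999, 0.038, -0.0], [0.038, 0.999, -0.0], [0.0, -0.0, -1.0]]
contact_force: [-2.0, -0.9, 1.9]
grip_width: -0.2
grasp_force: 1.1
```

Left flap down with light contact. Now the right end flap (-y).

Request:
arm_command --deltas '[{"tx": 0,"ty": 0,"tz": 40,"wx": 0,"wy": 0,"wz": 0,"fingers": 0},{"tx": 0,"ty": 0,"tz": 50,"wx": 0,"wy": 0,"wz": 0,"fingers": 0},{"tx": -2,"ty": -55,"tz": 0,"wx": 0,"wy": 0,"wz": 0,"fingers": 0},{"tx": -2,"ty": -55,"tz": 0,"wx": 0,"wy": 0,"wz": 0,"fingers": 0},{"tx": -3,"ty": -55,"tz": 0,"wx": 0,"wy": 0,"wz": 0,"fingers": 0}]'

```text
time: 41.8
tcp_pos: [539.6, -348.8, 190.3]
eef_rot: [[-0.999, 0.037, 0.0], [0.037, 0.999, 0.0], [-0.0, 0.0, -1.0]]
contact_force: [-0.2, 0.0, 0.5]
grip_width: 0.4
grasp_force: 0.0
```

Request:
arm_command --deltas '[{"tx": -2,"ty": -52,"tz": 0,"wx": 0,"wy": 0,"wz": 0,"fingers": 0},{"tx": 0,"ty": 0,"tz": 0,"wx": 0,"wy": 0,"wz": 0,"fingers": 0},{"tx": 0,"ty": 0,"tz": -30,"wx": 0,"wy": 0,"wz": 0,"fingers": 0},{"tx": 0,"ty": 0,"tz": -23,"wx": 0,"wy": 0,"wz": 0,"fingers": 0},{"tx": 0,"ty": 0,"tz": 0,"wx": 0,"wy": 0,"wz": 0,"fingers": 0}]'

```text
time: 42.42
tcp_pos: [537.4, -398.0, 135.6]
eef_rot: [[-0.999, 0.037, -0.002], [0.037, 0.999, 0.002], [0.003, 0.002, -1.0]]
contact_force: [-0.5, -0.5, 0.5]
grip_width: 0.2
grasp_force: 0.0
```

Request:
arm_command --deltas '[{"tx": 1,"ty": 30,"tz": -3,"wx": 0,"wy": 0,"wz": 0,"fingers": 0},{"tx": 1,"ty": 15,"tz": -1,"wx": 0,"wy": 0,"wz": 0,"fingers": 0},{"tx": 0.5,"ty": 12,"tz": -4,"wx": 0,"wy": 0,"wz": 0,"fingers": 0},{"tx": 0,"ty": 8,"tz": -8,"wx": 0,"wy": 0,"wz": 0,"fingers": 0},{"tx": 0,"ty": 6,"tz": -10,"wx": 0,"wy": 0,"wz": 0,"fingers": 0}]'

```text
time: 43.05
tcp_pos: [540.2, -328.2, 110.8]
eef_rot: [[-0.999, 0.038, 0.0], [0.038, 0.999, -0.0], [-0.0, -0.0, -1.0]]
contact_force: [-0.6, -0.6, 0.3]
grip_width: 0.2
grasp_force: 0.4
```

Request:
arm_command --deltas '[{"tx": 0,"ty": 2,"tz": -7,"wx": 0,"wy": 0,"wz": 0,"fingers": 0},{"tx": 0,"ty": 0,"tz": -3,"wx": 0,"wy": 0,"wz": 0,"fingers": 0},{"tx": 0,"ty": 0,"tz": 0,"wx": 0,"wy": 0,"wz": 0,"fingers": 0},{"tx": 0,"ty": 0,"tz": 0,"wx": 0,"wy": 0,"wz": 0,"fingers": 0}]'

```text
time: 43.55
tcp_pos: [540.2, -326.7, 101.4]
eef_rot: [[-0.999, 0.038, 0.0], [0.038, 0.999, -0.0], [-0.0, -0.0, -1.0]]
contact_force: [0.2, -0.5, -0.4]
grip_width: 0.4
grasp_force: 0.0
```

Request:
arm_command --deltas '[{"tx": 0,"ty": 0,"tz": -2.5,"wx": 0,"wy": 0,"wz": 0,"fingers": 0},{"tx": 0,"ty": 0,"tz": 0,"wx": 0,"wy": 0,"wz": 0,"fingers": 0},{"tx": 0,"ty": 0,"tz": 0,"wx": 0,"wy": 0,"wz": 0,"fingers": 0}]'

```text
time: 43.92
tcp_pos: [540.4, -326.8, 100.1]
eef_rot: [[-0.999, 0.038, 0.001], [0.038, 0.999, -0.001], [-0.001, -0.001, -1.0]]
contact_force: [-3.4, 2.6, 11.1]
grip_width: 0.3
grasp_force: 5.4
```

Request:
arm_command --deltas '[{"tx": 0,"ty": 0,"tz": 40,"wx": 0,"wy": 0,"wz": 0,"fingers": 0},{"tx": 0,"ty": 0,"tz": 55,"wx": 0,"wy": 0,"wz": 0,"fingers": 0},{"tx": -20,"ty": 15,"tz": 50,"wx": 0,"wy": 0,"wz": 0,"fingers": 0},{"tx": -30,"ty": 20,"tz": 40,"wx": 0,"wy": 0,"wz": 0,"fingers": 0},{"tx": -30,"ty": 20,"tz": 20,"wx": 0,"wy": 0,"wz": 0,"fingers": 0}]'

```text
time: 44.55
tcp_pos: [459.5, -271.1, 306.0]
eef_rot: [[-0.999, 0.038, 0.003], [0.038, 0.999, -0.002], [-0.003, -0.002, -1.0]]
contact_force: [-0.1, -0.6, 0.6]
grip_width: 0.3
grasp_force: 0.0
```

Request:
arm_command --deltas '[{"tx": -27,"ty": 22,"tz": 0,"wx": 0,"wy": 0,"wz": 0,"fingers": 0},{"tx": 0,"ty": 0,"tz": 0,"wx": 0,"wy": 0,"wz": 0,"fingers": 0},{"tx": 0,"ty": 0,"tz": 0,"wx": 0,"wy": 0,"wz": 0,"fingers": 0}]'

```text
time: 44.92
tcp_pos: [433.5, -249.8, 303.8]
eef_rot: [[-0.999, 0.038, 0.0], [0.038, 0.999, -0.0], [-0.0, -0.0, -1.0]]
contact_force: [-0.6, -0.0, -0.1]
grip_width: 0.4
grasp_force: 0.0
```

Run:
```python
from station import r
from h import *
s=r.snapshot("wrist"); q=r.sense(); print(q["time"],q["tcp_pos"]); w=s["img"]; np.savez("pics/w17.npz",**s); cv2.imwrite("pics/w17.png",w)
sc=r.snapshot("scene"); a=sc["img"][135:225,250:410]; 
t=cv2.resize(a,(640,360),interpolation=cv2.INTER_CUBIC)
b=cv2.resize(w,(320,240)); out=np.zeros((600,640,3),np.uint8); out[:360]=t; out[360:,:320]=b
tp=r.snapshot("top")["img"][115:225,225:385]; out[360:600,320:]=cv2.resize(tp,(320,240))[:240]
cv2.imwrite("pics/comb.png",out)
```

```text
44.975 [ 433.61055106 -249.88414216  303.55686893]
```

View pics/comb.png

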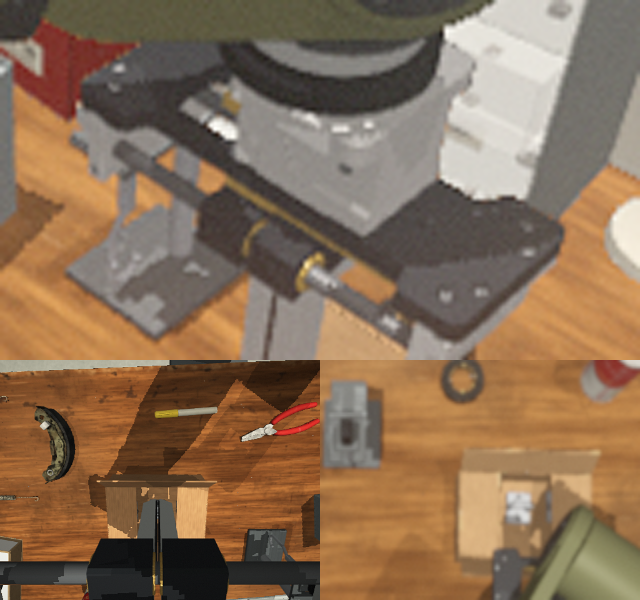

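Top inset: both end flaps are flat, the long flaps still stand, and the picker is in its stand. Now the near long flap.

Request:
arm_command --deltas '[{"tx": 0,"ty": 0,"tz": -55,"wx": 0,"wy": 0,"wz": 0,"fingers": 0},{"tx": 0,"ty": 0,"tz": -55,"wx": 0,"wy": 0,"wz": 0,"fingers": 0},{"tx": 0,"ty": 0,"tz": -45,"wx": 0,"wy": 0,"wz": 0,"fingers": 0},{"tx": 0,"ty": 0,"tz": -14,"wx": 0,"wy": 0,"wz": 0,"fingers": 0},{"tx": 0,"ty": 0,"tz": 0,"wx": 0,"wy": 0,"wz": 0,"fingers": 0}]'

```text
time: 45.7
tcp_pos: [433.5, -249.7, 134.9]
eef_rot: [[-0.999, 0.038, -0.0], [0.038, 0.999, 0.0], [0.0, 0.0, -1.0]]
contact_force: [0.5, 0.2, 0.5]
grip_width: 0.5
grasp_force: 0.0
```

Request:
arm_command --deltas '[{"tx": 24,"ty": -1,"tz": 0,"wx": 0,"wy": 0,"wz": 0,"fingers": 0},{"tx": 17,"ty": -1,"tz": 0,"wx": 0,"wy": 0,"wz": 0,"fingers": 0},{"tx": 13,"ty": -0.5,"tz": 0,"wx": 0,"wy": 0,"wz": 0,"fingers": 0},{"tx": 15,"ty": -0.5,"tz": -5,"wx": 0,"wy": 0,"wz": 0,"fingers": 0},{"tx": 8,"ty": 0,"tz": -8,"wx": 0,"wy": 0,"wz": 0,"fingers": 0}]'

```text
time: 46.32
tcp_pos: [511.1, -252.6, 121.7]
eef_rot: [[-0.999, 0.038, 0.001], [0.038, 0.999, -0.0], [-0.001, -0.0, -1.0]]
contact_force: [-1.0, -0.4, 0.3]
grip_width: 0.4
grasp_force: 0.2
```

Request:
arm_command --deltas '[{"tx": 4,"ty": 0,"tz": -10,"wx": 0,"wy": 0,"wz": 0,"fingers": 0},{"tx": 1,"ty": 0,"tz": -6,"wx": 0,"wy": 0,"wz": 0,"fingers": 0},{"tx": 0,"ty": 0,"tz": 0,"wx": 0,"wy": 0,"wz": 0,"fingers": 0},{"tx": 0,"ty": 0,"tz": 0,"wx": 0,"wy": 0,"wz": 0,"fingers": 0}]'

```text
time: 46.82
tcp_pos: [515.1, -252.5, 106.0]
eef_rot: [[-0.999, 0.038, 0.0], [0.038, 0.999, -0.0], [-0.0, -0.0, -1.0]]
contact_force: [-1.2, 0.1, 0.7]
grip_width: 0.7
grasp_force: 0.0
```

Request:
arm_command --deltas '[{"tx": 0,"ty": 0,"tz": -2.5,"wx": 0,"wy": 0,"wz": 0,"fingers": 0},{"tx": 0,"ty": 0,"tz": -1,"wx": 0,"wy": 0,"wz": 0,"fingers": 0},{"tx": 0,"ty": 0,"tz": 0,"wx": 0,"wy": 0,"wz": 0,"fingers": 0}]'

```text
time: 47.2
tcp_pos: [515.3, -252.6, 103.1]
eef_rot: [[-0.999, 0.038, 0.001], [0.038, 0.999, -0.0], [-0.001, -0.0, -1.0]]
contact_force: [-3.4, 0.9, 8.8]
grip_width: 0.5
grasp_force: 4.2
```

Request:
arm_command --deltas '[{"tx": 0,"ty": 0,"tz": 40,"wx": 0,"wy": 0,"wz": 0,"fingers": 0},{"tx": 0,"ty": 0,"tz": 50,"wx": 0,"wy": 0,"wz": 0,"fingers": 0},{"tx": 46,"ty": -2,"tz": 0,"wx": 0,"wy": 0,"wz": 0,"fingers": 0},{"tx": 46,"ty": -2,"tz": 0,"wx": 0,"wy": 0,"wz": 0,"fingers": 0},{"tx": 46,"ty": -2,"tz": 0,"wx": 0,"wy": 0,"wz": 0,"fingers": 0}]'

```text
time: 47.82
tcp_pos: [654.4, -258.5, 192.5]
eef_rot: [[-0.999, 0.038, 0.0], [0.038, 0.999, -0.0], [-0.0, -0.0, -1.0]]
contact_force: [-0.4, -1.3, 0.8]
grip_width: 0.7
grasp_force: 0.0
```

Request:
arm_command --deltas '[{"tx": 0,"ty": 0,"tz": 0,"wx": 0,"wy": 0,"wz": 0,"fingers": 0},{"tx": 0,"ty": 0,"tz": -30,"wx": 0,"wy": 0,"wz": 0,"fingers": 0},{"tx": 0,"ty": 0,"tz": -28,"wx": 0,"wy": 0,"wz": 0,"fingers": 0},{"tx": 0,"ty": 0,"tz": 0,"wx": 0,"wy": 0,"wz": 0,"fingers": 0}]'

```text
time: 48.32
tcp_pos: [651.8, -258.2, 132.5]
eef_rot: [[-0.999, 0.038, -0.003], [0.038, 0.999, 0.002], [0.004, 0.001, -1.0]]
contact_force: [0.2, -0.5, -0.1]
grip_width: 0.2
grasp_force: 0.0
```

Now the far flap, mirrored.

Request:
arm_command --deltas '[{"tx": -24,"ty": 1,"tz": 0,"wx": 0,"wy": 0,"wz": 0,"fingers": 0},{"tx": -17,"ty": 1,"tz": 0,"wx": 0,"wy": 0,"wz": 0,"fingers": 0},{"tx": -13,"ty": 0.5,"tz": 0,"wx": 0,"wy": 0,"wz": 0,"fingers": 0},{"tx": -15,"ty": 0.5,"tz": -5,"wx": 0,"wy": 0,"wz": 0,"fingers": 0},{"tx": -8,"ty": 0,"tz": -8,"wx": 0,"wy": 0,"wz": 0,"fingers": 0}]'

```text
time: 48.95
tcp_pos: [576.0, -255.8, 123.0]
eef_rot: [[-0.999, 0.038, 0.002], [0.038, 0.999, -0.001], [-0.002, -0.001, -1.0]]
contact_force: [0.1, 0.6, 0.6]
grip_width: 0.6
grasp_force: 0.3
```

Request:
arm_command --deltas '[{"tx": -4,"ty": 0,"tz": -10,"wx": 0,"wy": 0,"wz": 0,"fingers": 0},{"tx": -1,"ty": 0,"tz": -6,"wx": 0,"wy": 0,"wz": 0,"fingers": 0},{"tx": 0,"ty": 0,"tz": -2.5,"wx": 0,"wy": 0,"wz": 0,"fingers": 0},{"tx": 0,"ty": 0,"tz": 0,"wx": 0,"wy": 0,"wz": 0,"fingers": 0},{"tx": 0,"ty": 0,"tz": 0,"wx": 0,"wy": 0,"wz": 0,"fingers": 0}]'

```text
time: 49.58
tcp_pos: [571.1, -255.5, 103.2]
eef_rot: [[-0.999, 0.038, -0.001], [0.038, 0.999, 0.0], [0.001, 0.0, -1.0]]
contact_force: [-5.6, 1.9, 8.3]
grip_width: 0.5
grasp_force: 3.8
```

Far flap pressed flat. Lifting and swinging away for a numeric check.

Request:
arm_command --deltas '[{"tx": 0,"ty": 0,"tz": 40,"wx": 0,"wy": 0,"wz": 0,"fingers": 0},{"tx": 0,"ty": 0,"tz": 60,"wx": 0,"wy": 0,"wz": 0,"fingers": 0},{"tx": 0,"ty": 0,"tz": 60,"wx": 0,"wy": 0,"wz": 0,"fingers": 0},{"tx": -30,"ty": 20,"tz": 40,"wx": 0,"wy": 0,"wz": 0,"fingers": 0},{"tx": -40,"ty": 40,"tz": 0,"wx": 0,"wy": 0,"wz": 0,"fingers": 0}]'

```text
time: 50.2
tcp_pos: [501.4, -195.6, 305.4]
eef_rot: [[-0.999, 0.039, 0.005], [0.039, 0.999, -0.002], [-0.005, -0.002, -1.0]]
contact_force: [0.9, -0.0, 0.1]
grip_width: 0.5
grasp_force: 0.0
```

Request:
arm_command --deltas '[{"tx": -35,"ty": 45,"tz": 0,"wx": 0,"wy": 0,"wz": 0,"fingers": 0},{"tx": -35,"ty": 45,"tz": 0,"wx": 0,"wy": 0,"wz": 0,"fingers": 0},{"tx": -35,"ty": 45,"tz": 0,"wx": 0,"wy": 0,"wz": 0,"fingers": 0},{"tx": 0,"ty": 55,"tz": 0,"wx": 0,"wy": 0,"wz": 0,"fingers": 0},{"tx": 0,"ty": 55,"tz": 0,"wx": 0,"wy": 0,"wz": 0,"fingers": 0}]'

```text
time: 50.82
tcp_pos: [395.9, 51.2, 303.3]
eef_rot: [[-0.999, 0.038, 0.001], [0.038, 0.999, 0.0], [-0.001, 0.0, -1.0]]
contact_force: [0.6, -0.3, -0.5]
grip_width: 0.5
grasp_force: 0.0
```

Request:
arm_command --deltas '[{"tx": 0,"ty": 55,"tz": 0,"wx": 0,"wy": 0,"wz": 0,"fingers": 0},{"tx": 0,"ty": 55,"tz": 0,"wx": 0,"wy": 0,"wz": 0,"fingers": 0},{"tx": 0,"ty": 55,"tz": 0,"wx": 0,"wy": 0,"wz": 0,"fingers": 0},{"tx": 0,"ty": 55,"tz": 0,"wx": 0,"wy": 0,"wz": 0,"fingers": 0},{"tx": 0,"ty": 55,"tz": 0,"wx": 0,"wy": 0,"wz": 0,"fingers": 0}]'

```text
time: 51.45
tcp_pos: [395.9, 326.7, 302.9]
eef_rot: [[-0.999, 0.037, 0.0], [0.037, 0.999, 0.0], [-0.0, 0.0, -1.0]]
contact_force: [2.0, -0.2, -0.2]
grip_width: -0.0
grasp_force: 0.0
```

Request:
arm_command --deltas '[{"tx": 0,"ty": 0,"tz": 0,"wx": 0,"wy": 0,"wz": 0,"fingers": 0},{"tx": 0,"ty": 0,"tz": 0,"wx": 0,"wy": 0,"wz": 0,"fingers": 0},{"tx": 0,"ty": 0,"tz": 0,"wx": 0,"wy": 0,"wz": 0,"fingers": 0}]'

```text
time: 51.82
tcp_pos: [396.4, 323.6, 303.0]
eef_rot: [[-0.999, 0.039, 0.0], [0.039, 0.999, 0.0], [-0.0, 0.0, -1.0]]
contact_force: [-0.5, 0.3, 0.4]
grip_width: 0.5
grasp_force: 0.0
```

Run:
```python
from station import r
from h import *
q=r.sense(); print(q["time"],q["tcp_pos"],q["contact_force"].round(1))
t=r.snapshot("top"); s=r.snapshot("scene")
a=t["img"]; cv2.imwrite("pics/top_end.png",a); cv2.imwrite("pics/scene_end.png",s["img"])
A=cv2.imread("pics/top0.png")
for y in range(150,222,3): print(y,' '.join('%3d'%v for v in cv2.cvtColor(a,cv2.COLOR_BGR2GRAY)[y,280:384:4]))
# expected flat outline in top view (bias ~4 mm in y, 2 in x)
th=np.radians(-2.3);R=np.array([[np.cos(th),-np.sin(th)],[np.sin(th),np.cos(th)]])
P=[list(R@np.array(p)+[543,-254.5])+[81] for p in [(60,97),(60,-97),(-60,-97),(-60,97)]]; print("expected",proj(t,P).round(1).tolist())
B=cv2.imread("pics/scene0.png").astype(int); d=np.abs(s["img"].astype(int)-B).max(2); print("scene picker diff",d[146:182,264:296].mean(),"bystander diffs top",[np.abs(a.astype(int)-A)[y0:y1,x0:x1].max(2).mean().round(1) for x0,y0,x1,y1 in [(283,112,310,137),(215,228,270,258),(282,245,328,257)]])
ref=B[146:170,276:290].astype(np.uint8); m=cv2.matchTemplate(s["img"][136:182,264:302],ref,cv2.TM_CCOEFF_NORMED); _,v,_,p=cv2.minMaxLoc(m); print("handle",v,np.array(p)+[264,136],"was [276 146]")
```

```text
51.825 [396.43701805 323.61894842 303.03172223] [-0.5  0.3  0.4]
150 150 151 149 148 144 145 141 142 136 134 134 134 134 138 140 140 140 138 143 143 142 142 134 141 142 141
153 150 151 143 138 140 142 141 146 148 148 145 137 137 138 137 139 140 139 145 149 148 145 143 142 142 138
156 133 137 136 133 131 134 132 133 136 137 136 134 130 131 130 128 132 127 127 125 130 131 132 135 134 134
159 123 122 122 118 120 122 120 118 119 122 123 120 122 129 129 130 130 127 124 123 123 118 117 115 121 124
162 114 114 120 117 120 120 119 118 120 120 121 123 123 122 121 123 122 122 121 126 128 125 125 125 130 126
165 119 121 121 122 147 149 149 158 137 135 126 135 114 124 125 120 125 129 129 132 139 137 137 134 137 134
168 120 123 116 111 183 186 184 184 186 189 185 185 185 182 182 187 188 188 183 184 171 136 135 130 133 129
171 131 130 116 106 187 186 186 186 184 187 185 183 184 182 184 186 183 184 184 186 174 144 141 138 131 133
174 131 134 123 107 182 186 188 184 187 185 185 184 183 185 183 184 183 185 185 188 180 152 145 139 136 137
177 145 146 136 110 185 186 186 189 186 184 186 183 182 184 185
[... 1089 characters left out ...]
147 153 166 150 142 137 127 123 124
210 127 129 138 144 142 146 148 149 145 147 148 145 146 148 142 139 143 138 142 141 142 138 137 129 122 126
213 131 132 140 145 141 142 143 140 137 143 143 141 141 140 139 138 135 135 139 139 142 139 139 135 126 126
216 119 128 134 134 134 136 140 139 141 143 143 143 143 140 139 143 141 141 139 140 139 140 139 138 134 124
219 127 127 121 118 118 116 118 124 135 136 139 138 135 137 140 136 143 142 139 140 139 142 142 142 137 123
expected [[293.6, 163.4], [359.1, 164.8], [359.2, 205.3], [293.0, 203.8]]
scene picker diff 4.744791666666667 bystander diffs top [np.float64(5.2), np.float64(17.5), np.float64(5.7)]
handle 0.9734883308410645 [276 146] was [276 146]
```

The carton is closed flat with its seam at row 186, and the picker is back at its original pixels. Handing in.

```bash
python3 -c "
from station import r
print(r.hand_in())"
```

```text
the job is handed in; nothing more can be done
None
```

All three lugs are in the carton, the flaps are closed end flaps first and then long flaps, the picker is back in its stand, and the job is handed in; the hand-in returned no verdict.

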